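# Spring check of a bench scale with weights and a swinging depth gauge

### The arm

A 6-joint arm with a two-finger parallel gripper is mounted at the origin on the work surface. World frame = base frame: x ahead of the robot, y to its left, z up, the work surface at z = 0. Lengths are in m, angles in rad, forces in N, time in s.
With the tool pointing down it reaches from about 0.275 to 0.75 m from the base axis. Payload 10.2 kg.
Tool frame: the origin (TCP) lies on the centre line of the jaws, within the pads' length; the fingertips stand 8 mm ahead of it and the grasp point (between the pads) lies 11 mm behind it; z points along the fingers, y is the line along which they close (so a half turn about z gives the same grasp; the last joint's range is limited). The gripper opens to 85 mm and grips with 20 to 120 N. Pads are 22 mm wide; open, the fingers measure 114 mm over their backs; the gripper's body (76 mm by 85 mm) begins 54 mm behind the grasp point. The pads swing forward as they close: fully open they stand 13 mm farther back than shut.
Start: joints at [1.002, 0.313, 1.498, -0, 1.331, -0.223], TCP at [0.178, 0.494, 0.239] pointing down, gripper open.
Joint ranges: [-2.94, 2.94], [-0.97, 2.17], [0.19, 2.56], [-1.23, 4.37], [0.02, 3.11], [-2.88, 2.88]. Speed limits (rad/s): [2.39, 2.39, 3.01, 3.14, 3.14, 3.14].

### API

Orientations are given as a unit quaternion [w, x, y, z].
In Python, from workcell import bot, cams gives the robot as it stands.
- The arm moves only by the tool apply_moves, never from a script. Its argument "plan" is a list that holds one entry, the list of rows, each a list of 7 numbers: the shift along the world's x, y, z scaled (see below), then the turn, a rotation vector about the world's x, y, z scaled (see below), then the closure, from -1 (fully open) to 1 (shut), so that 0 is half open. A call has 1 to 10 rows; each row shifts and turns the commanded pose from where the row before left it; what a row does not reach is not made up. The controller multiplies each number of a shift by 4 cm and each number of a turn by 0.12 rad. A row lasts 1/12 s, in which the tool goes at most 41.7 mm and 7.16 degrees, less where a joint would pass 70% of its speed; a pose out of reach is approached as far as the arm can. A call with a number of a shift or a turn outside -1 to 1 is refused whole. A call with a gripper value outside its range is refused whole. The fingers move at their own pace and stop on an object; "squeeze" is the grip in N (left out, the last holds). Time passes only in rows, so rows that do not move let the fingers close. It gives the time, the measured TCP pose, the force, the opening and the grip force at its end, in the units of the state.
- bot.read_state(): the state, without advancing time (a new reading comes with each control period).
- cams.snapshot(name): name is "scene" or "top" or "wrist"; returns a dict with "pixels" (480x640x3 uint8, red, green, blue), "depth" (480x640 float32, m along the optical axis (not along the pixel's ray), 0 where there is no reading), "mtx" (3x3 intrinsics, pixels), "view" (4x4, takes a point from world to camera coordinates). Camera axes: x right, y down, z forward; pixel columns grow to the right and rows downward; lengths in m; the calibration is good to about 2 mm. A picture is of the moment at which its call begins.
- bot.hand_in(): hands the job in; it is judged then, once.
The state is a dict: "clock": time; "joints": joint angles; "qd": joint speeds; "joint_efforts": joint torques, N m; "eef_pos": TCP position; "tcp_rot": TCP orientation; "contact_force": force on the tool from outside, world axes, zero at the start; "wrist_torque": the same for the moment, N m; "gripper_width": opening from 0.0 (shut) to 1.0 (fully open); "finger_force": force on a finger pad.
Only numpy, scipy, OpenCV 4.12 (cv2) and the standard library are available. Lean on these libraries where they do the work, as an engineer would, in place of code of your own. Each camera call takes 0.05 s, during which the arm holds its last target. There are 200 camera calls.

### The job

Check how far this bench scale sinks: stand every check weight from the plywood tray upright on its pan inside the marked circle, then swing the gauge arm over against its stop, lower the probe gently by its knob until the tip just touches the pan's lug, and turn the lock knob fully clockwise to lock it at that height. Then, without shifting the locked probe, swing the arm well clear again (more than halfway out) and put all the weights back upright on the floor of the tray. Leave the other things on the bench where they are.

Things in the scene. Friction and masses are not known exactly. Their poses are not given: they have to be found in the camera images.
- rig: Fixed test rig: a dark steel plate 305 x 260 x 10 mm carrying a grey bench scale (round aluminium pan on top) and, on its +y side, a gauge stand with a swinging arm. Origin on the bench under the middle of the pan; at rig yaw 0, -x points to the robot. In the rig's frame the pan's middle is (0, 0), the arm's pivot post (13 mm radius, 150 mm tall) stands at (180, 135) mm.
- pan_mid (a point): Middle of the pan's flat upper face (moves with the pan). Pan: 200 mm across, face 100 mm above the bench when empty, rim 4 mm thick standing 6 mm above the face; a thin dark circle 160 mm across is marked on it: the weights stand wholly inside. The pan only moves up and down, on a spring: it sinks about 3.3 mm per weight (1500 N/m, 27 mm travel).
- lug (a point): Centre of the probe's target on the lug, a flat aluminium tongue 50 mm wide, level with the pan's face, sticking out 67 mm from the pan's rim to the rig's +y side. The point is at (-20, 135) mm from the pan's middle in the rig's frame; it moves with the pan.
- pan (a joint): How far the pan has sunk, m: 0 empty, up to 0.027.
- gauge (a joint): Swing of the gauge arm, rad. 0: against its stop, pointing to the rig's -x with the probe exactly over the lug; grows to 1.3 as the arm's free end swings out to the rig's +y (clockwise seen from above, about the post). Light friction (0.12 N m); it stays where it is left. The arm's bar is 14 mm wide, its top 175 mm above the bench. Over 0.6 counts as well clear.
- gauge_handle (a point): Grip point on the arm's handle, an upright round wooden stub 22 mm across and 50 mm tall on top of the arm, 70 mm from the pivot. The point is on its axis, 220 mm above the bench, 15 mm below the stub's top.
- gauge_hinge (a point): The arm's pivot axis, at the arm's mid height, 165 mm above the bench.
- probe (a joint): How far the probe has been lowered, m: 0 fully raised (tip 35 mm above the empty pan's face) to 0.062. It slides vertically in the head at the arm's end, stiffly (about 3 N of friction), stays where it is left, and is held against some 15 N once locked.
- probe_knob (a point): Grip point on the probe's knob: an upright black round knob 26 mm across and 34 mm tall at the rod's top, 200 mm from the pivot. The point is its centre, 272 mm above the bench when fully raised, 137 mm above the tip. The knob does not turn.
- probe_tip (a point): Lower end of the probe's steel rod, 10 mm across.
- lock (a joint): Turn of the lock knob, rad: 0 loose, 1.3 its end stop, clockwise seen from above. Over 1.0 it is locked. It tightens a brake on the rod from about 0.5 on and stays where it is left.
- lock_bar (a point): Grip point of the lock knob, a black upright bar 40 x 11 x 32 mm on top of the arm, 135 mm from the pivot (65 mm from both the probe's rod and the handle). The point is on its turning axis, 207 mm above the bench, 12 mm below the bar's top. Its x axis runs along the bar, which lies along the arm at 0.
- tray: Fixed plywood tray 215 x 215 x 28 mm, walls and floor 8 mm thick. Origin under its centre, axes along its sides.
- weight0: Steel check weight, about 0.5 kg, 76 mm tall: body 48 mm across and 40 mm tall, a thin neck 18 mm across, then a straight round grip head 26 mm across from 50 mm to 76 mm height. Origin at the centre of its underside, z up. Starts standing in the tray; 2 to 4 of the four are there.
- weight1: Steel check weight, about 0.5 kg, 76 mm tall: body 48 mm across and 40 mm tall, a thin neck 18 mm across, then a straight round grip head 26 mm across from 50 mm to 76 mm height. Origin at the centre of its underside, z up. Starts standing in the tray; 2 to 4 of the four are there.
- weight2: Steel check weight, about 0.5 kg, 76 mm tall: body 48 mm across and 40 mm tall, a thin neck 18 mm across, then a straight round grip head 26 mm across from 50 mm to 76 mm height. Origin at the centre of its underside, z up. Starts standing in the tray; 2 to 4 of the four are there.
- weight3: Steel check weight, about 0.5 kg, 76 mm tall: body 48 mm across and 40 mm tall, a thin neck 18 mm across, then a straight round grip head 26 mm across from 50 mm to 76 mm height. Origin at the centre of its underside, z up. Starts standing in the tray; 2 to 4 of the four are there.
- sanding_block: Bystander: cork and wood sanding block 110 x 65 x 42 mm, origin under its centre. Leave alone.
- square: Bystander: steel combination square lying flat, blade 200 x 26 mm along its x (from -65 to +135 mm), head 110 mm along y, 18 mm tall. Leave alone.
- tin: Bystander: open aluminium tin 72 mm across, 50 mm tall, origin under its centre. Leave alone.
Things that resemble listed ones, but are neither listed nor needed, are in the scene too. What is shaped like the weight2 but purple is not meant.

How it is judged:
By the outcome, as a careful person would: the job done as asked, in the order asked, and still so for the second after the job is handed in, with the robot touching nothing.
Of weight0, weight1, weight2, weight3 only 2 to 4 are there at a start; the rules pass over those that are not, and their reading is None.
At some moment in a run one of weight0, weight1, weight2, weight3 may be knocked a few centimetres aside while the robot is not near it.
Once in a run the grip may slacken for a moment while it holds something.
It also fails if it takes over 210 s, if anything falls off the work surface, if the arm or the gripper's body presses on something with over 40 N, if the wrist force passes 120 N, or if a joint passes its speed limit or range.

## Working session

There is one attempt and no reset: what is moved stays moved. The work goes in short steps, Python scripts to look and compute and a tool call to move; the robot and the scene stay as the last step left them, time stands still between calls to the robot, and variables do not carry over. Pictures are saved under pics/ and viewed, at most 14 in all, crops included, and the job is handed in when it is done.

Besides the shell and the picture viewer there is one more tool, called by a JSON object that holds its "op" and its "data". apply_moves: Moves the arm, as the interface text tells. Its arguments: {"type":"object","properties":{"plan":{"type":"array"},"squeeze":{"type":"number"}},"required":["plan"]}

```bash
ls; mkdir -p pics; python3 - <<'E'
from workcell import bot,cams
import cv2,numpy as np
s=bot.read_state();print({k:np.round(v,3).tolist() for k,v in s.items()})
for n in("scene","top"):
    d=cams.snapshot(n);cv2.imwrite(f"pics/{n}0.png",d["pixels"][:,:,::-1]);np.savez(f"{n}0.npz",**d);print(n,d["mtx"].round(1).tolist(),d["view"].round(3).tolist())
E
```

```text
pics
{'clock': 0.0, 'joints': [1.002, 0.313, 1.498, 0.0, 1.331, -0.223], 'qd': [-0.001, -0.001, 0.001, 0.0, 0.0, 0.0], 'joint_efforts': [-0.002, -41.227, -25.973, -0.0, 0.004, 0.0], 'eef_pos': [0.178, 0.494, 0.239], 'tcp_rot': [-0.0, 0.172, 0.985, -0.001], 'contact_force': [-0.003, -0.487, -0.963], 'wrist_torque': [0.004, -0.023, -0.014], 'finger_force': 0.0, 'gripper_width': 0.998}
scene [[573.6, 0.0, 319.8], [0.0, 573.6, 239.5], [0.0, 0.0, 1.0]] [[0.616, 0.788, -0.012, -0.332], [0.644, -0.512, -0.569, -0.255], [-0.454, 0.342, -0.822, 1.729], [0.0, 0.0, 0.0, 1.0]]
top [[514.4, 0.0, 318.2], [0.0, 514.4, 241.0], [0.0, 0.0, 1.0]] [[-0.009, -1.0, 0.006, -0.029], [-0.989, 0.008, -0.146, 0.551], [0.146, -0.007, -0.989, 1.489], [0.0, 0.0, 0.0, 1.0]]
```

View pics/scene0.png

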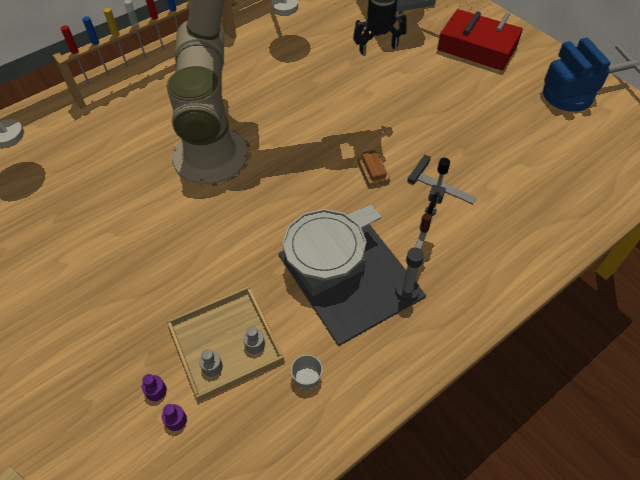

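View pics/top0.png

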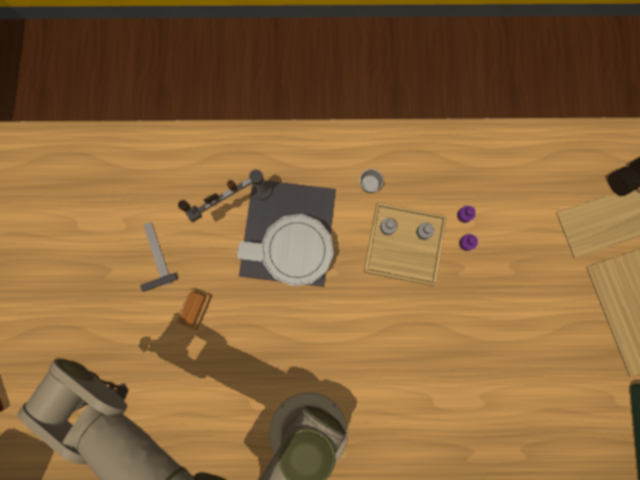

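Scene view: the tray is at (225,342) with two grey weights at (210,361) and (254,339). The pan is at (325,245) and the gauge arm is swung out, from its post at (413,260) to its knob at (444,165). In the top view the weights are at (389,226) and (426,230).

Candidates for the weights, top-view pixels: grey (389,226), grey (426,230), purple (467,214), purple (469,242), and the tin (371,181). I choose the two grey ones standing in the tray, and will check them in a crop.

```bash
cat > h.py <<'E'
import numpy as np,cv2
from workcell import bot,cams
def ray(d,u,v):
    V=d["view"];R=V[:3,:3];c=-R.T@V[:3,3]
    return c,R.T@np.linalg.inv(d["mtx"])@np.array([u,v,1.])
def onz(d,u,v,z):
    c,r=ray(d,u,v);return c+r*(z-c[2])/r[2]
def proj(d,p):
    q=d["mtx"]@(d["view"][:3,:3]@np.asarray(p)+d["view"][:3,3]);return q[:2]/q[2]
def cloud(d):
    v,u=np.mgrid[:480,:640];z=d["depth"];K=d["mtx"]
    P=np.stack([(u-K[0,2])/K[0,0]*z,(v-K[1,2])/K[1,1]*z,z],-1)
    W=(P-d["view"][:3,3])@d["view"][:3,:3];W[z==0]=np.nan;return W
def save(n,im): cv2.imwrite("pics/"+n,np.ascontiguousarray(im[:,:,::-1]))
def st():
    s=bot.read_state();print(round(s["clock"],2),s["eef_pos"].round(4) if hasattr(s["eef_pos"],'round') else s["eef_pos"],np.round(s["tcp_rot"],3),"F",np.round(s["contact_force"],1),"w",round(float(s["gripper_width"]),3),"ff",round(float(s["finger_force"]),1));return s
def load(f): return dict(np.load(f))
E
python3 - <<'E'
from h import *
t=load("top0.npz");s=load("scene0.npz")
a=cv2.resize(t["pixels"][160:300,130:330],(800,560),interpolation=cv2.INTER_CUBIC)
save("ctop.png",a)
b=cv2.resize(t["pixels"][160:300,350:490],(560,560),interpolation=cv2.INTER_CUBIC)
save("ctray.png",b)
for n,d in(("t",t),("s",s)):
    W=cloud(d);z=W[...,2]
    # pan face & rim
    m=(abs(z-.1)<.012)&(W[...,0]>.35)&(W[...,0]<.75)&(abs(W[...,1])<.3)
    print(n,"pan+lug",m.sum(),W[m].mean(0).round(4))
    k,l,st_,c=cv2.connectedComponentsWithStats(((z>.03)&(z<.09)&(W[...,1]<-.08)&(W[...,1]>-.5)&(W[...,0]>.3)).astype(np.uint8))
    for i in range(1,k):
        if st_[i,4]>15: print("blob",c[i].round(1),st_[i,4],W[l==i].mean(0).round(4),W[l==i][:,2].max().round(4))
    k,l,st_,c=cv2.connectedComponentsWithStats(((z>.14)&(W[...,1]>0.05)&(W[...,0]>.4)).astype(np.uint8))
    for i in range(1,k):
        if st_[i,4]>15: print("arm",c[i].round(1),st_[i,4],W[l==i].mean(0).round(4),W[l==i][:,2].max().round(4))
E
```

```text
t pan+lug 4393 [0.5193 0.0396 0.1015]
blob [372.1 177.7] 162 [ 0.742  -0.1983  0.0446] 0.0587
blob [467.  212.3] 204 [ 0.6316 -0.4777  0.0525] 0.0853
blob [408.9 209.1] 18 [ 0.647  -0.3087  0.032 ] 0.0372
blob [388.8 225.2] 211 [ 0.5934 -0.2425  0.0582] 0.09
blob [425.6 229.9] 211 [ 0.5783 -0.3507  0.0592] 0.0897
blob [469.2 240.9] 205 [ 0.5454 -0.4797  0.0527] 0.0845
arm [219.7 195.2] 991 [0.6548 0.2311 0.1963] 0.2909
s pan+lug 5027 [0.5248 0.0384 0.1008]
blob [252.9 338.5] 384 [ 0.6054 -0.2469  0.0576] 0.0889
blob [209.4 361.2] 408 [ 0.5906 -0.3552  0.0575] 0.0887
blob [305.7 368. ] 320 [ 0.7328 -0.1915  0.0435] 0.0552
blob [152.5 384.1] 355 [ 0.5562 -0.4822  0.053 ] 0.0807
blob [172.7 414.4] 391 [ 0.6428 -0.4806  0.0525] 0.0818
arm [584.5  55.7] 1028 [0.5042 1.0403 0.1583] 0.1749
arm [427.9 215.6] 1152 [0.6652 0.2247 0.2019] 0.2893
```

View pics/ctop.png

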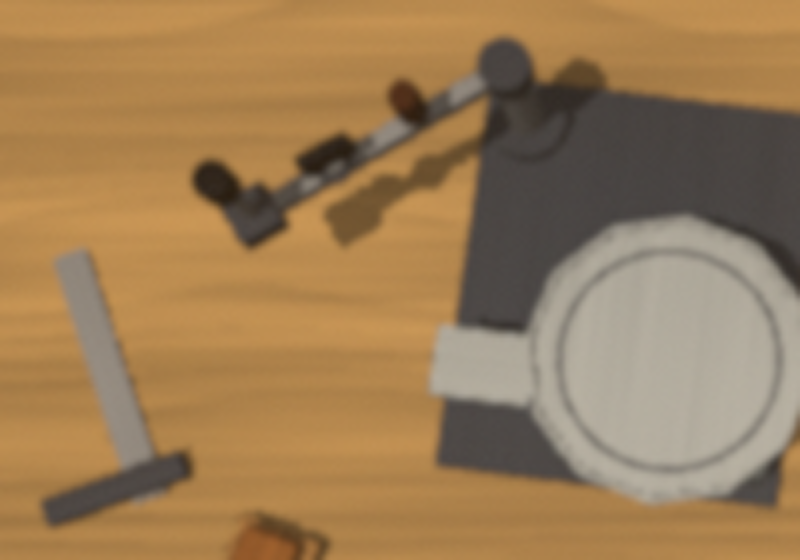

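View pics/ctray.png

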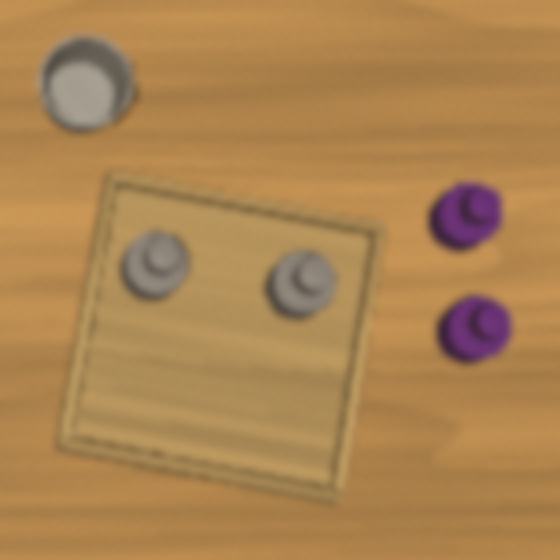

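The crop confirms two grey weights in the tray (heads at crop (160,258) and (313,280)), with the purple ones outside it. In the other crop the gauge head is at lower left (255,215), the knob at (213,180), the lock bar at (327,152), the handle at (405,100) and the post at (505,65).

```bash
python3 - <<'E'
from h import *
t=load("top0.npz");s=load("scene0.npz")
for n,d in(("t",t),("s",s)):
    W=cloud(d);z=W[...,2]
    for lo,hi,box,nm in((.078,.1,(.55,.65,-.3,-.2),"w0head"),(.078,.1,(.54,.65,-.4,-.3),"w1head"),(.275,.3,(.5,.8,.1,.5),"knob"),(.225,.245,(.5,.8,.1,.5),"handle/.235"),(.207,.223,(.5,.8,.1,.5),"mixed.215"),(.165,.19,(.5,.8,.1,.5),"armtop")):
        m=(z>lo)&(z<hi)&(W[...,0]>box[0])&(W[...,0]<box[1])&(W[...,1]>box[2])&(W[...,1]<box[3])
        k,l,st,c=cv2.connectedComponentsWithStats(m.astype(np.uint8))
        for i in range(1,k):
            if st[i,4]>5:
                P=W[l==i];print(n,nm,c[i].round(1),st[i,4],((P.min(0)+P.max(0))/2).round(4),P.mean(0).round(4))
    # pan outer rim
    m=((z>.09)&(z<.115)&(W[...,0]>.4)&(W[...,0]<.65)&(abs(W[...,1])<.3)).astype(np.uint8)
    m2=cv2.morphologyEx(m,cv2.MORPH_OPEN,np.ones((31,31)))
    c=max(cv2.findContours(m2,0,2)[0],key=cv2.contourArea);e=cv2.fitEllipse(c);print(n,"pan",np.round(e[0],1),np.round(e[1],1),onz(d,*e[0],.106).round(4))
    lug=cv2.erode(m*(1-cv2.dilate(m2,np.ones((5,5)))),np.ones((3,3)));P=W[lug>0];print(n,"lug",lug.sum(),np.median(P,0).round(4),P.min(0).round(4),P.max(0).round(4))
g=lambda u,v,z:print((u,v),onz(t,130+u/4,160+v/4,z).round(4))
g(505,65,.18);g(213,180,.289);g(327,148,.219);g(403,95,.235);g(669,360,.1)
print("lug end corners");g(440,325,.1);g(430,395,.1)
print("plate");g(438,463,.01);g(776,505,.01);g(490,85,.01);
h=lambda u,v:print("tray",onz(t,350+u/4,160+v/4,.028).round(4))
h(107,172);h(383,228);h(340,502);h(58,450)
E
```

```text
t w0head [390.6 222.9] 61 [ 0.5951 -0.2445  0.0858] [ 0.5955 -0.2442  0.085 ]
t w1head [428.6 227.6] 60 [ 0.5801 -0.3549  0.0851] [ 0.5807 -0.3541  0.0849]
t knob [183.  204.2] 91 [0.6121 0.309  0.2831] [0.6109 0.3078 0.2842]
t handle/.235 [230.7 183.2] 61 [0.6782 0.1964 0.2337] [0.6776 0.1968 0.2343]
t mixed.215 [233.2 187.5] 13 [0.673  0.1941 0.2143] [0.6712 0.1935 0.214 ]
t mixed.215 [210.5 197.2] 70 [0.6459 0.2527 0.2158] [0.6442 0.2528 0.2174]
t mixed.215 [190.2 209.9] 8 [0.6102 0.3056 0.216 ] [0.6106 0.3058 0.2158]
t armtop [226.1 193.8] 582 [0.6615 0.224  0.1772] [0.6634 0.2182 0.1768]Traceback (most recent call last):
  File "<stdin>", line 14, in <module>
ValueError: max() iterable argument is empty
```

```bash
python3 - <<'E'
from h import *
t=load("top0.npz");s=load("scene0.npz")
for n,d in(("t",t),("s",s)):
    W=cloud(d);z=W[...,2]
    if n=="s":
     for lo,hi,box,nm in((.078,.1,(.55,.65,-.3,-.2),"w0head"),(.078,.1,(.54,.65,-.4,-.3),"w1head"),(.275,.3,(.5,.8,.1,.5),"knob"),(.225,.245,(.5,.8,.1,.5),"handle/.235"),(.207,.223,(.5,.8,.1,.5),"mixed.215")):
        m=(z>lo)&(z<hi)&(W[...,0]>box[0])&(W[...,0]<box[1])&(W[...,1]>box[2])&(W[...,1]<box[3])
        k,l,st,c=cv2.connectedComponentsWithStats(m.astype(np.uint8))
        for i in range(1,k):
            if st[i,4]>5:
                P=W[l==i];print(n,nm,c[i].round(1),st[i,4],((P.min(0)+P.max(0))/2).round(4),P.mean(0).round(4))
    m=((z>.092)&(z<.118)&(W[...,0]>.4)&(W[...,0]<.65)&(abs(W[...,1])<.3)).astype(np.uint8)
    m=cv2.morphologyEx(m,cv2.MORPH_CLOSE,np.ones((9,9)))
    m2=cv2.morphologyEx(m,cv2.MORPH_OPEN,cv2.getStructuringElement(2,(45,45)))
    c=max(cv2.findContours(m2,0,2)[0],key=cv2.contourArea);e=cv2.fitEllipse(c);print(n,"pan",np.round(e[0],1),np.round(e[1],1),onz(d,*e[0],.106).round(4))
    lug=cv2.erode(m*(1-cv2.dilate(m2,np.ones((5,5)))),np.ones((3,3)));P=W[lug>0];print(n,"lug",lug.sum(),np.median(P,0).round(4),P.min(0).round(4),P.max(0).round(4))
g=lambda u,v,z:print((u,v),onz(t,130+u/4,160+v/4,z).round(4))
g(505,65,.18);g(213,180,.289);g(327,148,.219);g(403,95,.235);g(669,360,.1)
print("lug end corners");g(440,325,.1);g(430,395,.1)
print("plate");g(438,463,.01);g(776,505,.01);g(490,85,.01);
h=lambda u,v:print("tray",onz(t,350+u/4,160+v/4,.028).round(4))
h(107,172);h(383,228);h(340,502);h(58,450)
E
```

```text
t pan [296.9 249.2] [69.5 70.3] [0.5178 0.0274 0.106 ]
t lug 288 [nan nan nan] [nan nan nan] [nan nan nan]
s w0head [251.  331.4] 94 [ 0.5986 -0.2445  0.0837] [ 0.5998 -0.2449  0.0835]
s w1head [206.5 354.6] 104 [ 0.5857 -0.3543  0.0834] [ 0.5852 -0.3543  0.0835]
s knob [443.7 162.5] 99 [0.6149 0.307  0.2822] [0.6154 0.3067 0.2834]
s handle/.235 [440.3 176.5] 21 [0.6137 0.3073 0.234 ] [0.6149 0.3074 0.2336]
s handle/.235 [426.  217.6] 76 [0.6808 0.197  0.232 ] [0.6817 0.1962 0.2331]
s mixed.215 [438.8 182.3] 18 [0.6173 0.3071 0.2155] [0.6161 0.3055 0.2149]
s mixed.215 [432.2 201.4] 75 [0.6486 0.2521 0.2149] [0.6493 0.2505 0.2174]
s mixed.215 [424.6 224.1] 44 [0.6811 0.1957 0.215 ] [0.6848 0.1922 0.2152]
s pan [324.3 243.5] [69.6 82.6] [0.526  0.0257 0.106 ]
s lug 216 [nan nan nan] [nan nan nan] [nan nan nan]
(505, 65) [0.7111 0.1361 0.18  ]
(213, 180) [0.6077 0.3057 0.289 ]
(327, 148) [0.6444 0.249  0.219 ]
(403, 95) [0.6759 0.1966 0.235 ]
(669, 360) [0.5162 0.0266 0.1   ]
lug end corners
(440, 325) [0.5427 0.19   0.1   ]
(430, 395) [0.4925 0.1964 0.1   ]
plate
(438, 463) [0.4513 0.2032 0.01  ]
(776, 505) [ 0.4178 -0.0501  0.01  ]
(490, 85) [0.7428 0.1671 0.01  ]
tray [ 0.6674 -0.2125  0.028 ]
tray [ 0.6226 -0.4202  0.028 ]
tray [ 0.4162 -0.379   0.028 ]
tray [ 0.4565 -0.1707  0.028 ]
```

{"op": "apply_moves", "data": {"plan": [[[0.476, -0.839, 0, 0, 0, -1, -1], [0.476, -0.839, 0, 0, 0, -1, -1], [0.476, -0.839, 0, 0, 0, -1, -1], [0.476, -0.839, 0, 0, 0, -1, -1], [0.476, -0.839, 0, 0, 0, -1, -1], [0.476, -0.839, 0, 0, 0, -1, -1], [0.476, -0.839, 0, 0, 0, -1, -1], [0.476, -0.839, 0, 0, 0, -1, -1], [0.476, -0.839, 0, 0, 0, -1, -1], [0.476, -0.839, 0, 0, 0, -1, -1]]]}}

```text
clock: 0.93
eef_pos: [0.3687, 0.1565, 0.2393]
tcp_rot: [-0.0, 0.7, 0.714, 0.0]
contact_force: [0.6, 0.7, -0.4]
gripper_width: 1.001
finger_force: 0.0
```

{"op": "apply_moves", "data": {"plan": [[[0.476, -0.839, 0, 0, 0, 0, -1], [0.476, -0.839, 0, 0, 0, 0, -1], [0.476, -0.839, 0, 0, 0, 0, -1], [0.476, -0.839, 0, 0, 0, 0, -1], [0.476, -0.839, 0, 0, 0, 0, -1], [0.476, -0.839, 0, 0, 0, 0, -1], [0.476, -0.839, 0, 0, 0, 0, -1], [0.476, -0.839, 0, 0, 0, 0, -1], [0.476, -0.839, 0, 0, 0, 0, -1], [0, 0, 0, 0, 0, 0, -1]]]}}

```text
clock: 1.77
eef_pos: [0.5412, -0.1489, 0.2378]
tcp_rot: [-0.0, 0.7, 0.714, -0.001]
contact_force: [0.5, -0.2, -0.4]
gripper_width: 0.999
finger_force: 0.0
```

```bash
python3 - <<'E'
from h import *
st()
d=cams.snapshot("wrist");save("w1.png",d["pixels"]);np.savez("w1.npz",**d)
W=cloud(d);z=W[...,2]
m=((z>.077)&(z<.095)).astype(np.uint8)
k,l,s_,c=cv2.connectedComponentsWithStats(m)
for i in range(1,k):
    if s_[i,4]>50: print(c[i].round(1),s_[i],W[l==i].mean(0).round(4))
print(d["view"].round(3).tolist())
E
```

```text
1.77 [ 0.5412 -0.1489  0.2378] [-0.     0.7    0.714 -0.001] F [ 0.5 -0.2 -0.4] w 0.999 ff 0.0
[378.6 325.9] [365 312  28  28 609] [ 0.5961 -0.2426  0.0831]
[355.6 420.6] [343 409  26  23 482] [ 0.5809 -0.3511  0.0827]
[[1.0, 0.02, -0.001, -0.537], [0.019, -0.947, 0.321, -0.193], [0.005, -0.321, -0.947, 0.328], [0.0, 0.0, 0.0, 1.0]]
```

View pics/w1.png

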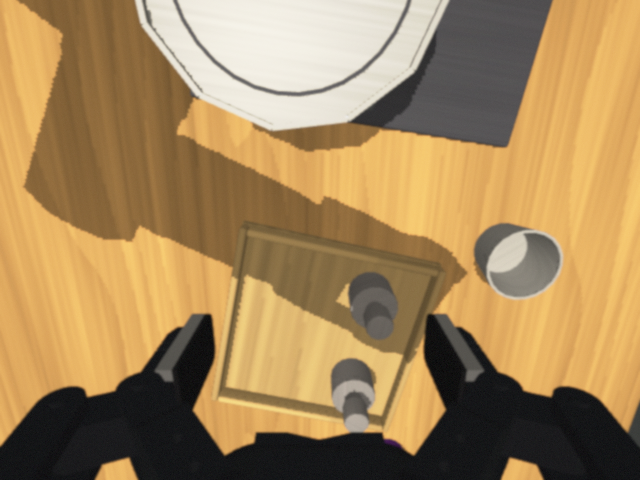

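The wrist view shows the nearer weight's head at (379,326) and the second's at (356,421), both in the tray. The fingers will straddle along x.

{"op": "apply_moves", "data": {"plan": [[[0.461, -0.788, 0, 0, 0, 0, -1], [0.461, -0.788, 0, 0, 0, 0, -1], [0.461, -0.788, 0, 0, 0, 0, -1], [0, 0, -0.8, 0, 0, 0, -1], [0, 0, -0.8, 0, 0, 0, -1], [0, 0, -0.8, 0, 0, 0, -1], [0, 0, -0.5, 0, 0, 0, -1], [0, 0, 0, 0, 0, 0, -1], [0, 0, 0, 0, 0, 0, -1]]]}}

```text
clock: 2.57
eef_pos: [0.5949, -0.2374, 0.1233]
tcp_rot: [-0.001, 0.698, 0.716, -0.0]
contact_force: [0.8, 0.6, 0.3]
gripper_width: 0.998
finger_force: 0.0
```

```bash
cat >> h.py <<'E'
def heads(d,zlo,zhi,box=None,mn=40):
    W=cloud(d);z=W[...,2];m=(z>zlo)&(z<zhi)
    if box: m&=(W[...,0]>box[0])&(W[...,0]<box[1])&(W[...,1]>box[2])&(W[...,1]<box[3])
    k,l,s_,c=cv2.connectedComponentsWithStats(m.astype(np.uint8))
    for i in range(1,k):
        if s_[i,4]>mn: P=W[l==i];print(c[i].round(1),s_[i,4],"mean",P.mean(0).round(4),"mid",((P.min(0)+P.max(0))/2).round(4))
E
python3 - <<'E'
from h import *
st();d=cams.snapshot("wrist");heads(d,.08,.095,(.5,.7,-.45,-.15))
E
```

```text
2.57 [ 0.5949 -0.2374  0.1233] [-0.001  0.698  0.716 -0.   ] F [0.8 0.6 0.3] w 0.998 ff 0.0
[323.9 295.3] 1650 mean [ 0.5969 -0.2433  0.0834] mid [ 0.5968 -0.2443  0.0828]
```

{"op": "apply_moves", "data": {"plan": [[[0.05, -0.15, -0.4, 0, 0, 0, -1], [0, 0, -0.5, 0, 0, 0, -1], [0, 0, -0.4, 0, 0, 0, -1], [0, 0, -0.18, 0, 0, 0, -1], [0, 0, 0, 0, 0, 0, -1], [0, 0, 0, 0, 0, 0, 1], [0, 0, 0, 0, 0, 0, 1], [0, 0, 0, 0, 0, 0, 1], [0, 0, 0, 0, 0, 0, 1], [0, 0, 0, 0, 0, 0, 1]]], "squeeze": 60}}

```text
clock: 3.45
eef_pos: [0.5973, -0.2444, 0.0647]
tcp_rot: [0.0, 0.698, 0.716, 0.0]
contact_force: [2.1, -0.7, 5.9]
gripper_width: 0.298
finger_force: 7.2
```

{"op": "apply_moves", "data": {"plan": [[[0, 0, 0, 0, 0, 0, 1], [0, 0, 0, 0, 0, 0, 1], [0, 0, 0, 0, 0, 0, 1], [0, 0, 0, 0, 0, 0, 1]]]}}

```text
clock: 3.78
eef_pos: [0.5974, -0.2444, 0.0649]
tcp_rot: [0.001, 0.698, 0.716, 0.0]
contact_force: [0.9, 0.9, 5.3]
gripper_width: 0.287
finger_force: 58.6
```

{"op": "apply_moves", "data": {"plan": [[[0, 0, 0.4, 0, 0, 0, 1], [0, 0, 0.8, 0, 0, 0, 1], [0, 0, 0.8, 0, 0, 0, 1], [0, 0, 0.8, 0, 0, 0, 1], [0, 0, 0.8, 0, 0, 0, 1], [0, 0, 0.2, 0, 0, 0, 1]]]}}

```text
clock: 4.28
eef_pos: [0.5979, -0.2448, 0.2207]
tcp_rot: [0.003, 0.698, 0.716, 0.001]
contact_force: [0.5, 0.1, -2.9]
gripper_width: 0.28
finger_force: 60.2
```

{"op": "apply_moves", "data": {"plan": [[[-0.1, 0.4, 0, 0, 0, 0, 1], [-0.2, 0.8, 0, 0, 0, 0, 1], [-0.22, 0.86, 0, 0, 0, 0, 1], [-0.22, 0.86, 0, 0, 0, 0, 1], [-0.22, 0.86, 0, 0, 0, 0, 1], [-0.22, 0.86, 0, 0, 0, 0, 1], [-0.22, 0.86, 0, 0, 0, 0, 1], [-0.22, 0.86, 0, 0, 0, 0, 1], [-0.2, 0.8, 0, 0, 0, 0, 1], [-0.1, 0.34, 0, 0, 0, 0, 1]]]}}

```text
clock: 5.12
eef_pos: [0.5182, 0.0592, 0.2141]
tcp_rot: [-0.002, 0.697, 0.717, -0.001]
contact_force: [0.2, 0.4, -4.3]
gripper_width: 0.284
finger_force: 60.0
```

{"op": "apply_moves", "data": {"plan": [[[0, 0, 0, 0, 0, 0, 1], [0, 0, 0, 0, 0, 0, 1], [0, 0, 0, 0, 0, 0, 1], [0, 0, 0, 0, 0, 0, 1]]]}}

```text
clock: 5.45
eef_pos: [0.5203, 0.0548, 0.2153]
tcp_rot: [-0.0, 0.699, 0.715, -0.0]
contact_force: [-0.1, -0.9, -4.5]
gripper_width: 0.284
finger_force: 60.0
```

```bash
python3 - <<'E'
from h import *
st();d=cams.snapshot("wrist");save("w2.png",d["pixels"]);np.savez("w2.npz",**d)
E
```

```text
5.45 [0.5203 0.0548 0.2153] [-0.     0.699  0.715 -0.   ] F [-0.1 -0.9 -4.5] w 0.284 ff 60.0
```

View pics/w2.png

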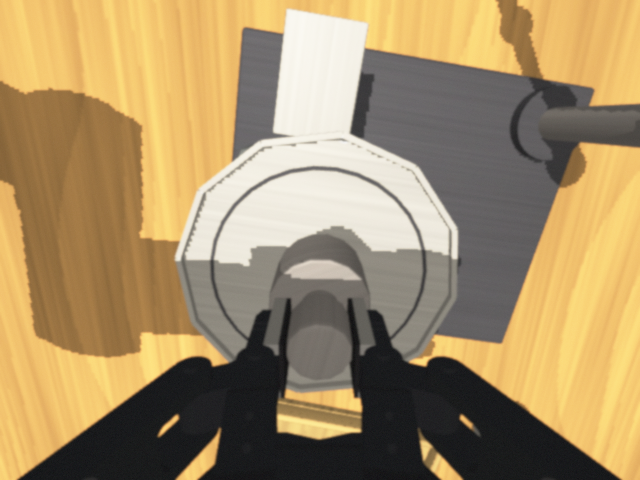

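The weight hangs upright in the jaws over the pan. The marked circle spans columns 212–425 with its top at row 168, and the lug is at (320,70).

```bash
python3 - <<'E'
from h import *
d=load("w2.npz")
for p in((323,168),(212,258),(426,258)): print(onz(d,*p,.1).round(4))
print("rim outer",onz(d,177,261,.106).round(4),onz(d,460,261,.106).round(4),onz(d,340,131,.106).round(4))
print("lug end",onz(d,288,10,.1).round(4),onz(d,367,22,.1).round(4),onz(d,273,131,.1).round(4))
E
```

```text
[0.521  0.1057 0.1   ]
[0.4418 0.039  0.1   ]
[0.5978 0.0427 0.1   ]
rim outer [0.4185 0.0385 0.106 ] [0.6203 0.0432 0.106 ] [0.5311 0.1299 0.106 ]
lug end [0.4979 0.1976 0.1   ] [0.545  0.1924 0.1   ] [0.4878 0.1287 0.1   ]
```

{"op": "apply_moves", "data": {"plan": [[[0, 0.08, -0.4, 0, 0, 0, 1], [0, 0, -0.5, 0, 0, 0, 1], [0, 0, -0.3, 0, 0, 0, 1], [0, 0, -0.15, 0, 0, 0, 1], [0, 0, -0.1, 0, 0, 0, 1], [0, 0, -0.07, 0, 0, 0, 1], [0, 0, 0, 0, 0, 0, 1], [0, 0, 0, 0, 0, 0, 1], [0, 0, 0, 0, 0, 0, 1]]]}}

```text
clock: 6.25
eef_pos: [0.5206, 0.0588, 0.156]
tcp_rot: [0.001, 0.698, 0.716, 0.0]
contact_force: [-0.9, -1.3, -3.5]
gripper_width: 0.285
finger_force: 60.4
```

{"op": "apply_moves", "data": {"plan": [[[0, 0, -0.06, 0, 0, 0, 1], [0, 0, 0, 0, 0, 0, 1], [0, 0, 0, 0, 0, 0, 0], [0, 0, 0, 0, 0, 0, -1], [0, 0, 0, 0, 0, 0, -1], [0, 0, 0, 0, 0, 0, -1], [0, 0, 0, 0, 0, 0, -1], [0, 0, 0, 0, 0, 0, -1], [0, 0, 0, 0, 0, 0, -1], [0, 0, 0, 0, 0, 0, -1]]]}}

```text
clock: 7.08
eef_pos: [0.5202, 0.0589, 0.1529]
tcp_rot: [0.0, 0.698, 0.716, -0.0]
contact_force: [-0.2, -0.2, 0.3]
gripper_width: 0.999
finger_force: 0.0
```

{"op": "apply_moves", "data": {"plan": [[[0, 0, 0.4, 0, 0, 0, -1], [0, 0, 0.8, 0, 0, 0, -1], [0.1, -0.5, 0.6, 0, 0, 0, -1], [0.16, -0.9, 0, 0, 0, 0, -1], [0.16, -0.9, 0, 0, 0, 0, -1], [0.16, -0.9, 0, 0, 0, 0, -1], [0.16, -0.9, 0, 0, 0, 0, -1], [0, 0, 0, 0, 0, 0, -1], [0, 0, 0, 0, 0, 0, -1]]]}}

```text
clock: 7.83
eef_pos: [0.5498, -0.1065, 0.2245]
tcp_rot: [-0.0, 0.699, 0.715, -0.0]
contact_force: [0.9, 1.0, -0.2]
gripper_width: 0.998
finger_force: 0.0
```

```bash
python3 - <<'E'
from h import *
st();d=cams.snapshot("wrist");heads(d,.077,.095,(.45,.7,-.45,-.15));t=cams.snapshot("top");heads(t,.16,.19,(.4,.65,-.1,.13),10);heads(t,.076,.09,(.45,.7,-.45,-.15),10)
E
```

```text
7.83 [ 0.5498 -0.1065  0.2245] [-0.     0.699  0.715 -0.   ] F [ 0.9  1.  -0.2] w 0.998 ff 0.0
[284.9 245.7] 75 mean [0.519  0.0575 0.1724] mid [0.5194 0.0573 0.171 ]
[428.5 227.5] 60 mean [ 0.5812 -0.3541  0.0842] mid [ 0.5804 -0.3545  0.0833]
```

{"op": "apply_moves", "data": {"plan": [[[0.12, -0.86, 0, 0, 0, 0, -1], [0.12, -0.86, 0, 0, 0, 0, -1], [0.12, -0.86, 0, 0, 0, 0, -1], [0.12, -0.86, 0, 0, 0, 0, -1], [0.12, -0.86, 0, 0, 0, 0, -1], [0.12, -0.86, 0, 0, 0, 0, -1], [0.12, -0.86, -0.8, 0, 0, 0, -1], [0, 0, -0.8, 0, 0, 0, -1], [0, 0, -0.8, 0, 0, 0, -1], [0, 0, -0.1, 0, 0, 0, -1]]]}}

```text
clock: 8.77
eef_pos: [0.5813, -0.3392, 0.1224]
tcp_rot: [-0.005, 0.698, 0.716, -0.0]
contact_force: [0.0, 1.0, -1.7]
gripper_width: 1.001
finger_force: 0.0
```

{"op": "apply_moves", "data": {"plan": [[[0, 0, 0, 0, 0, 0, -1], [0, 0, 0, 0, 0, 0, -1]]]}}

```text
clock: 8.93
eef_pos: [0.5839, -0.3413, 0.1309]
tcp_rot: [0.001, 0.698, 0.716, 0.0]
contact_force: [0.7, 0.2, 0.1]
gripper_width: 1.0
finger_force: 0.0
```

```bash
python3 - <<'E'
from h import *
st();d=cams.snapshot("wrist");heads(d,.077,.095,(.45,.7,-.45,-.15))
E
```

```text
8.93 [ 0.5839 -0.3413  0.1309] [0.001 0.698 0.716 0.   ] F [0.7 0.2 0.1] w 1.0 ff 0.0
[315.4 297.1] 1607 mean [ 0.5817 -0.3525  0.0831] mid [ 0.5817 -0.3541  0.0815]
```

{"op": "apply_moves", "data": {"plan": [[[-0.05, -0.3, -0.3, 0, 0, 0, -1], [0, 0, -0.5, 0, 0, 0, -1], [0, 0, -0.5, 0, 0, 0, -1], [0, 0, -0.36, 0, 0, 0, -1], [0, 0, 0, 0, 0, 0, -1], [0, 0, 0, 0, 0, 0, 1], [0, 0, 0, 0, 0, 0, 1], [0, 0, 0, 0, 0, 0, 1], [0, 0, 0, 0, 0, 0, 1], [0, 0, 0, 0, 0, 0, 1]]]}}

```text
clock: 9.82
eef_pos: [0.5813, -0.3541, 0.0632]
tcp_rot: [0.001, 0.698, 0.716, 0.0]
contact_force: [-1.4, 0.7, 3.6]
gripper_width: 0.299
finger_force: 10.5
```

{"op": "apply_moves", "data": {"plan": [[[0, 0, 0, 0, 0, 0, 1], [0, 0, 0, 0, 0, 0, 1], [0, 0, 0, 0, 0, 0, 1], [0, 0, 0, 0, 0, 0, 1]]]}}

```text
clock: 10.15
eef_pos: [0.5814, -0.3541, 0.0632]
tcp_rot: [0.001, 0.698, 0.716, 0.0]
contact_force: [0.5, -0.4, 5.2]
gripper_width: 0.287
finger_force: 44.3
```

{"op": "apply_moves", "data": {"plan": [[[0, 0, 0.4, 0, 0, 0, 1], [0, 0, 0.8, 0, 0, 0, 1], [0, 0, 0.8, 0, 0, 0, 1], [0, 0, 0.8, 0, 0, 0, 1], [0, 0, 0.8, 0, 0, 0, 1], [0, 0, 0.3, 0, 0, 0, 1]]]}}

```text
clock: 10.65
eef_pos: [0.5813, -0.3543, 0.2225]
tcp_rot: [0.002, 0.698, 0.716, 0.0]
contact_force: [0.1, 0.2, -2.8]
gripper_width: 0.287
finger_force: 59.8
```

{"op": "apply_moves", "data": {"plan": [[[-0.1, 0.6, 0, 0, 0, 0, 1], [-0.16, 0.9, 0, 0, 0, 0, 1], [-0.16, 0.9, 0, 0, 0, 0, 1], [-0.16, 0.9, 0, 0, 0, 0, 1], [-0.16, 0.9, 0, 0, 0, 0, 1], [-0.16, 0.9, 0, 0, 0, 0, 1], [-0.16, 0.9, 0, 0, 0, 0, 1], [-0.16, 0.9, 0, 0, 0, 0, 1], [-0.16, 0.9, 0, 0, 0, 0, 1], [-0.16, 0.8, 0, 0, 0, 0, 1]]]}}

```text
clock: 11.48
eef_pos: [0.518, -0.0077, 0.2174]
tcp_rot: [-0.001, 0.698, 0.716, -0.001]
contact_force: [-0.2, 0.1, -4.0]
gripper_width: 0.284
finger_force: 59.9
```

{"op": "apply_moves", "data": {"plan": [[[0, 0, 0, 0, 0, 0, 1], [0, 0, 0, 0, 0, 0, 1], [0, 0, 0, 0, 0, 0, 1], [0, 0, 0, 0, 0, 0, 1]]]}}

```text
clock: 11.82
eef_pos: [0.5192, -0.0106, 0.2178]
tcp_rot: [-0.0, 0.699, 0.716, -0.0]
contact_force: [0.9, -0.0, -4.6]
gripper_width: 0.281
finger_force: 59.9
```

```bash
python3 - <<'E'
from h import *
st();d=cams.snapshot("wrist");heads(d,.16,.19,(.4,.65,-.1,.13))
save("w3.png",d["pixels"])
E
```

```text
11.82 [ 0.5192 -0.0106  0.2178] [-0.     0.699  0.716 -0.   ] F [ 0.9 -0.  -4.6] w 0.281 ff 59.9
[325.7 147.5] 2247 mean [0.5201 0.0587 0.1726] mid [0.52   0.0585 0.1704]
[320.5 249.9] 1264 mean [0.5189 0.009  0.1781] mid [0.5194 0.0038 0.1769]
```

View pics/w3.png

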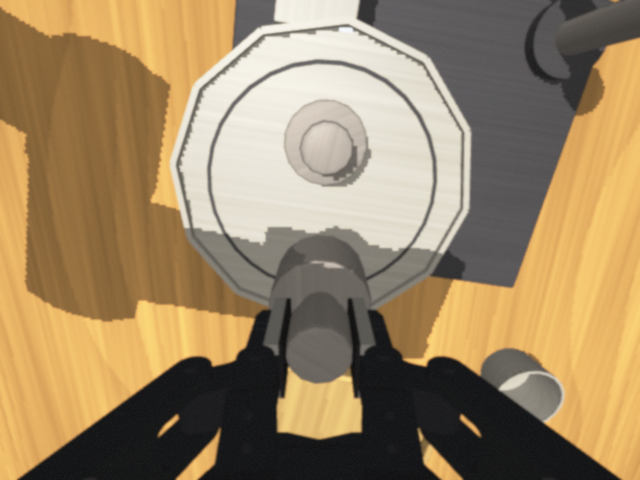

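The first weight stands upright inside the circle at (326,145), and the second is held over the lower part of the pan.

{"op": "apply_moves", "data": {"plan": [[[0, 0.05, -0.4, 0, 0, 0, 1], [0, 0, -0.5, 0, 0, 0, 1], [0, 0, -0.35, 0, 0, 0, 1], [0, 0, -0.2, 0, 0, 0, 1], [0, 0, -0.1, 0, 0, 0, 1], [0, 0, -0.09, 0, 0, 0, 1], [0, 0, -0.06, 0, 0, 0, 1], [0, 0, 0, 0, 0, 0, 1], [0, 0, 0, 0, 0, 0, 1], [0, 0, 0, 0, 0, 0, 1]]]}}

```text
clock: 12.7
eef_pos: [0.5195, -0.008, 0.1509]
tcp_rot: [0.001, 0.698, 0.716, 0.0]
contact_force: [-0.2, -1.5, -1.3]
gripper_width: 0.282
finger_force: 60.3
```

{"op": "apply_moves", "data": {"plan": [[[0, 0, 0, 0, 0, 0, 0], [0, 0, 0, 0, 0, 0, -1], [0, 0, 0, 0, 0, 0, -1], [0, 0, 0, 0, 0, 0, -1], [0, 0, 0, 0, 0, 0, -1], [0, 0, 0, 0, 0, 0, -1], [0, 0, 0, 0, 0, 0, -1], [0, 0, 0.4, 0, 0, 0, -1], [0, 0, 0.8, 0, 0, 0, -1], [0, 0, 0.8, 0, 0, 0, -1]]]}}

```text
clock: 13.53
eef_pos: [0.5187, -0.0077, 0.2307]
tcp_rot: [-0.001, 0.698, 0.716, -0.001]
contact_force: [0.3, 0.1, 2.0]
gripper_width: 0.997
finger_force: 0.0
```

{"op": "apply_moves", "data": {"plan": [[[0, 0, 0.9, 0, 0, 0, -1], [0, 0, 0.9, 0, 0, 0, -1], [0.5, 0.5, 0, 0, 0, -0.9, -1], [0.6, 0.3, 0, 0, 0, -0.9, -1], [0.6, 0.1, 0, 0, 0, -0.9, -1], [0.6, 0, 0, 0, 0, -0.9, -1], [0.6, 0, 0, 0, 0, -0.9, -1], [0, 0, 0, 0, 0, 0, -1], [0, 0, 0, 0, 0, 0, -1], [0, 0, 0, 0, 0, 0, -1]]]}}

```text
clock: 14.37
eef_pos: [0.6349, 0.0282, 0.3022]
tcp_rot: [-0.0, 0.864, 0.504, -0.0]
contact_force: [-0.1, 0.2, 0.8]
gripper_width: 0.999
finger_force: 0.0
```

```bash
python3 - <<'E'
from h import *
st();d=cams.snapshot("wrist");heads(d,.15,.185,(.4,.65,-.1,.13));save("w4.png",d["pixels"]);np.savez("w4.npz",**d)
print("handle");heads(d,.225,.245,(.5,.8,.1,.4));print("knob");heads(d,.27,.3,(.5,.8,.1,.4));print("lock");heads(d,.21,.223,(.5,.8,.1,.4))
t=cams.snapshot("top");heads(t,.155,.18,(.4,.65,-.1,.1),10)
E
```

```text
14.37 [0.6349 0.0282 0.3022] [-0.     0.864  0.504 -0.   ] F [-0.1  0.2  0.8] w 0.999 ff 0.0
[178.2 264.1] 1086 mean [0.5238 0.0596 0.1667] mid [0.5208 0.0587 0.1611]
[225.8 326.3] 854 mean [ 0.5244 -0.006   0.1658] mid [ 0.5211 -0.0077  0.1611]
handle
knob
lock
[309.5 245.8] 76 mean [ 0.5184 -0.009   0.1696] mid [ 0.5193 -0.009   0.167 ]
```

View pics/w4.png

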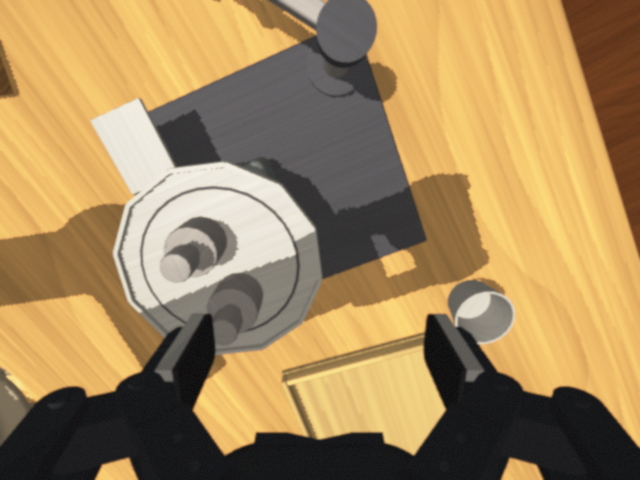

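Both weights stand upright inside the circle. The post's cap is at (346,28). I rotated the tool the wrong way for the handle, so next I rotate it back across the arm and look at the gauge.

{"op": "apply_moves", "data": {"plan": [[[0, 0, 0.7, 0, 0, 0.95, -1], [0.23, 0.4, 0, 0, 0, 0.95, -1], [0.23, 0.4, 0, 0, 0, 0.95, -1], [0.23, 0.4, 0, 0, 0, 0.95, -1], [0.23, 0.4, 0, 0, 0, 0.95, -1], [0.23, 0.4, 0, 0, 0, 0.95, -1], [0.23, 0.4, 0, 0, 0, 0.95, -1], [0.23, 0.4, 0, 0, 0, 0.95, -1], [0, 0, 0, 0, 0, 0.95, -1], [0, 0, 0, 0, 0, 0, -1]]]}}

```text
clock: 15.3
eef_pos: [0.6995, 0.141, 0.3303]
tcp_rot: [-0.0, 0.503, 0.864, -0.0]
contact_force: [-0.4, 0.3, -0.0]
gripper_width: 1.0
finger_force: 0.0
```

```bash
python3 - <<'E'
from h import *
st();d=cams.snapshot("wrist");save("w5.png",d["pixels"]);np.savez("w5.npz",**d)
print("handle");heads(d,.225,.245,(.5,.8,.1,.4));print("knob");heads(d,.27,.3,(.5,.8,.1,.4));print("lock");heads(d,.21,.223,(.5,.8,.1,.4))
E
```

```text
15.3 [0.6995 0.141  0.3303] [-0.     0.503  0.864 -0.   ] F [-0.4  0.3 -0. ] w 1.0 ff 0.0
handle
[336.7 157.5] 968 mean [0.6789 0.1982 0.2343] mid [0.6792 0.1979 0.2308]
knob
lock
[334.8  45.2] 1315 mean [0.646  0.2534 0.2182] mid [0.646  0.2534 0.2155]
```

View pics/w5.png

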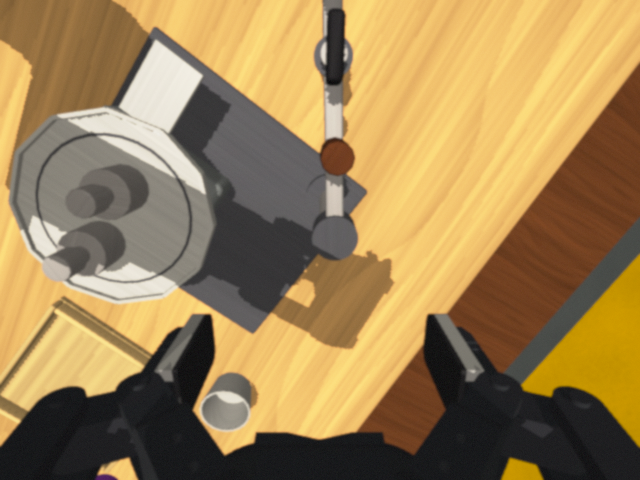

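The view shows the handle at (337,157), the lock bar at (335,47) and the post cap at (335,237). The jaws now close across the arm.

{"op": "apply_moves", "data": {"plan": [[[-0.17, 0.475, 0, 0, 0, 0, -1], [-0.17, 0.475, 0, 0, 0, 0, -1], [-0.17, 0.475, 0, 0, 0, 0, -1], [0, 0, -0.6, 0, 0, 0, -1], [0, 0, -0.8, 0, 0, 0, -1], [0, 0, -0.8, 0, 0, 0, -1], [0, 0, -0.5, 0, 0, 0, -1], [0, 0, -0.25, 0, 0, 0, -1], [0, 0, 0, 0, 0, 0, -1], [0, 0, 0, 0, 0, 0, -1]]]}}

```text
clock: 16.18
eef_pos: [0.6795, 0.1968, 0.2139]
tcp_rot: [0.001, 0.506, 0.862, 0.001]
contact_force: [-1.1, 0.2, 1.1]
gripper_width: 1.001
finger_force: 0.0
```

{"op": "apply_moves", "data": {"plan": [[[0, 0, 0, 0, 0, 0, 1], [0, 0, 0, 0, 0, 0, 1], [0, 0, 0, 0, 0, 0, 1], [0, 0, 0, 0, 0, 0, 1], [0, 0, 0, 0, 0, 0, 1], [0, 0, 0, 0, 0, 0, 1], [0, 0, 0, 0, 0, 0, 1], [0, 0, 0, 0, 0, 0, 1]]], "squeeze": 30}}

```text
clock: 16.85
eef_pos: [0.6795, 0.1973, 0.2128]
tcp_rot: [0.0, 0.505, 0.863, 0.0]
contact_force: [3.0, 0.9, 3.1]
gripper_width: 0.246
finger_force: 30.5
```

{"op": "apply_moves", "data": {"plan": [[[-0.133, -0.087, 0, 0, 0, 0.756, 1], [-0.124, -0.099, 0, 0, 0, 0.756, 1], [-0.115, -0.11, 0, 0, 0, 0.756, 1], [-0.104, -0.12, 0, 0, 0, 0.756, 1], [-0.093, -0.129, 0, 0, 0, 0.756, 1], [-0.081, -0.137, 0, 0, 0, 0.756, 1], [-0.068, -0.143, 0, 0, 0, 0.756, 1], [-0.055, -0.149, 0, 0, 0, 0.756, 1], [-0.041, -0.153, 0, 0, 0, 0.756, 1], [0, 0, 0, 0, 0, 0, 1]]]}}

```text
clock: 17.68
eef_pos: [0.6475, 0.151, 0.2128]
tcp_rot: [0.002, 0.119, 0.993, 0.0]
contact_force: [6.5, 1.9, 1.4]
gripper_width: 0.249
finger_force: 30.6
```

{"op": "apply_moves", "data": {"plan": [[[-0.013, -0.08, 0, 0, 0, 0.4, 1], [-0.013, -0.08, 0, 0, 0, 0.35, 1], [0, -0.05, 0, 0, 0, 0, 1], [0, 0, 0, 0, 0, 0, 1], [0, 0, 0, 0, 0, 0, 1], [0, 0, 0, 0, 0, 0, 1]]]}}

```text
clock: 18.18
eef_pos: [0.6469, 0.1469, 0.2128]
tcp_rot: [0.002, 0.076, 0.997, 0.003]
contact_force: [11.5, 15.9, 0.1]
gripper_width: 0.247
finger_force: 31.2
```

The arm is against its stop (16 N of reaction, handle at the expected spot). I'll release it and go look at the knob.

{"op": "apply_moves", "data": {"plan": [[[0, 0.04, 0, 0, 0, 0, 1], [0, 0, 0, 0, 0, 0, 0], [0, 0, 0, 0, 0, 0, -1], [0, 0, 0, 0, 0, 0, -1], [0, 0, 0, 0, 0, 0, -1], [0, 0, 0.4, 0, 0, 0, -1], [0, 0, 0.8, 0, 0, 0, -1], [0, 0, 0.9, 0, 0, 0, -1], [0, 0, 0.9, 0, 0, 0, -1], [0, 0, 0.5, 0, 0, 0, -1]]]}}

```text
clock: 19.02
eef_pos: [0.6456, 0.1451, 0.3569]
tcp_rot: [0.003, 0.077, 0.997, 0.0]
contact_force: [-0.5, -0.1, -0.9]
gripper_width: 0.998
finger_force: 0.0
```

{"op": "apply_moves", "data": {"plan": [[[0, 0, 0, 0, 0, 0, -1], [0, 0, 0, 0, 0, 0, -1]]]}}

```text
clock: 19.18
eef_pos: [0.6458, 0.1451, 0.3527]
tcp_rot: [0.001, 0.077, 0.997, 0.0]
contact_force: [0.3, 0.4, -0.6]
gripper_width: 1.003
finger_force: 0.0
```

```bash
python3 - <<'E'
from h import *
st();d=cams.snapshot("wrist");save("w6.png",d["pixels"]);np.savez("w6.npz",**d)
b=(.4,.8,.05,.4)
print("handle");heads(d,.225,.245,b);print("knob");heads(d,.278,.3,b);print("lock");heads(d,.21,.223,b)
t=cams.snapshot("top");print("top");heads(t,.275,.3,(.4,.6,.1,.3),10);s=cams.snapshot("scene");heads(s,.275,.3,(.4,.6,.1,.3),10)
E
```

```text
19.18 [0.6458 0.1451 0.3527] [0.001 0.077 0.997 0.   ] F [ 0.3  0.4 -0.6] w 1.003 ff 0.0
handle
[321.2 236.8] 711 mean [0.6445 0.1469 0.2338] mid [0.6457 0.1467 0.2312]
knob
[316.5  21.2] 2110 mean [0.5197 0.1635 0.2845] mid [0.5197 0.1637 0.2827]
lock
[319.2 143.9] 863 mean [0.581  0.1554 0.2183] mid [0.5817 0.1553 0.2178]
[321.1 220.8] 110 mean [0.6373 0.1481 0.2164] mid [0.6394 0.1471 0.2166]
top
[369.  167.9] 101 mean [0.5202 0.1621 0.2831] mid [0.5191 0.1638 0.2823]
```

{"op": "apply_moves", "data": {"plan": [[[-0.5, 0.08, 0, 0, 0, 0, -1], [-0.7, 0.1, 0, 0, 0, 0, -1], [-0.7, 0.1, 0, 0, 0, 0, -1], [-0.7, 0.1, 0, 0, 0, 0, -1], [-0.6, 0.08, 0, 0, 0, 0, -1], [0, 0, 0, 0, 0, 0, -1], [0, 0, -0.6, 0, 0, 0, -1], [0, 0, -0.5, 0, 0, 0, -1], [0, 0, 0, 0, 0, 0, -1], [0, 0, 0, 0, 0, 0, -1]]]}}

```text
clock: 20.17
eef_pos: [0.5176, 0.1635, 0.3074]
tcp_rot: [-0.001, 0.077, 0.997, -0.0]
contact_force: [1.1, 0.4, -0.3]
gripper_width: 1.002
finger_force: 0.0
```

```bash
python3 - <<'E'
from h import *
st();d=cams.snapshot("wrist");b=(.4,.8,.05,.4);heads(d,.278,.3,b)
E
```

```text
20.17 [0.5176 0.1635 0.3074] [-0.001  0.077  0.997 -0.   ] F [ 1.1  0.4 -0.3] w 1.002 ff 0.0
[319.4 296.8] 2132 mean [0.5153 0.1641 0.2843] mid [0.5168 0.1639 0.2822]
```

{"op": "apply_moves", "data": {"plan": [[[-0.02, 0.01, -0.3, 0, 0, 0, -1], [0, 0, -0.4, 0, 0, 0, -1], [0, 0, -0.3, 0, 0, 0, -1], [0, 0, -0.1, 0, 0, 0, -1], [0, 0, 0, 0, 0, 0, -1], [0, 0, 0, 0, 0, 0, 1], [0, 0, 0, 0, 0, 0, 1], [0, 0, 0, 0, 0, 0, 1], [0, 0, 0, 0, 0, 0, 1], [0, 0, 0, 0, 0, 0, 1]]], "squeeze": 40}}

```text
clock: 21.05
eef_pos: [0.517, 0.1641, 0.2646]
tcp_rot: [0.0, 0.077, 0.997, 0.0]
contact_force: [-0.5, -1.3, 1.7]
gripper_width: 0.296
finger_force: 5.9
```

{"op": "apply_moves", "data": {"plan": [[[0, 0, 0, 0, 0, 0, 1], [0, 0, 0, 0, 0, 0, 1], [0, 0, 0, 0, 0, 0, 1], [0, 0, 0, 0, 0, 0, 1]]]}}

```text
clock: 21.38
eef_pos: [0.517, 0.1641, 0.2644]
tcp_rot: [0.0, 0.077, 0.997, 0.0]
contact_force: [0.8, -0.2, 1.4]
gripper_width: 0.294
finger_force: 39.7
```

{"op": "apply_moves", "data": {"plan": [[[0, 0, -0.1, 0, 0, 0, 1], [0, 0, -0.15, 0, 0, 0, 1], [0, 0, -0.15, 0, 0, 0, 1], [0, 0, -0.15, 0, 0, 0, 1], [0, 0, -0.15, 0, 0, 0, 1], [0, 0, -0.1, 0, 0, 0, 1], [0, 0, -0.05, 0, 0, 0, 1], [0, 0, 0, 0, 0, 0, 1], [0, 0, 0, 0, 0, 0, 1]]]}}

```text
clock: 22.13
eef_pos: [0.5169, 0.1641, 0.2296]
tcp_rot: [-0.0, 0.077, 0.997, -0.0]
contact_force: [2.1, 0.4, -4.3]
gripper_width: 0.293
finger_force: 39.5
```

```bash
cat > f.py <<'E'
from h import *
F=[];Z=[]
for i in range(6):
    d=cams.snapshot("scene");s=bot.read_state();F.append(s["contact_force"][2]);Z.append(s["eef_pos"][2])
print(s["clock"],"Fz",np.mean(F).round(2),np.std(F).round(2),"z",np.mean(Z).round(5))
E
python3 f.py; python3 - <<'E'
from h import *
d=cams.snapshot("scene");np.savez("s7.npz",**d);p=proj(d,[.517,.163,.1]);u,v=map(int,p);print(u,v)
save("s7.png",cv2.resize(d["pixels"][v-60:v+30,u-60:u+60],(800,600),interpolation=cv2.INTER_CUBIC))
E
```

```text
22.4333 Fz -4.28 0.25 z 0.23001
364 214
```

View pics/s7.png

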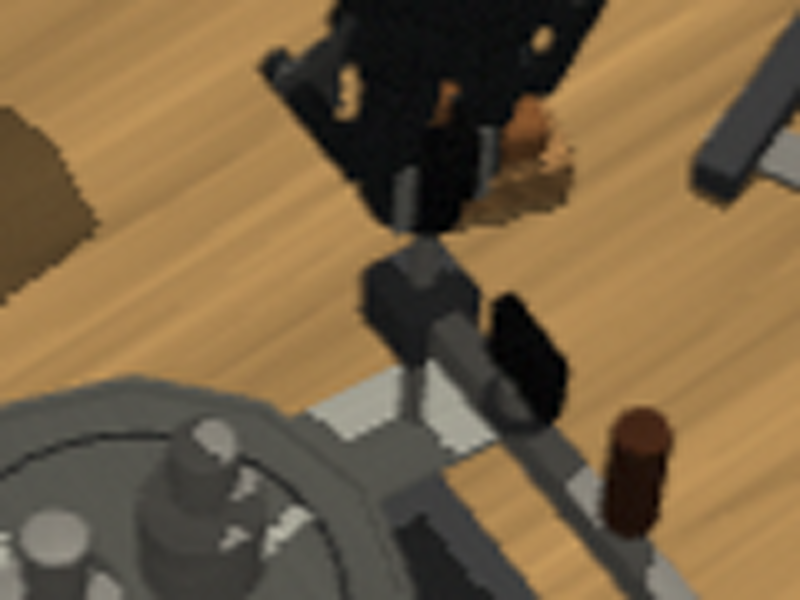

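The probe rod goes down over the middle of the lug (tip hidden, crop (412,420)) and hasn't touched yet. I'll step down slowly, watching the force.

{"op": "apply_moves", "data": {"plan": [[[0, 0, -0.025, 0, 0, 0, 1], [0, 0, -0.025, 0, 0, 0, 1], [0, 0, -0.025, 0, 0, 0, 1]]]}}

```text
clock: 22.73
eef_pos: [0.517, 0.1641, 0.2278]
tcp_rot: [0.0, 0.077, 0.997, 0.0]
contact_force: [1.9, -0.5, 2.2]
gripper_width: 0.289
finger_force: 40.0
```

{"op": "apply_moves", "data": {"plan": [[[0, 0, -0.02, 0, 0, 0, 1], [0, 0, 0, 0, 0, 0, 1]]]}}

```text
clock: 22.9
eef_pos: [0.5169, 0.1641, 0.2267]
tcp_rot: [0.0, 0.077, 0.997, 0.0]
contact_force: [2.5, -0.9, 3.3]
gripper_width: 0.288
finger_force: 40.0
```

```bash
python3 f.py
```

```text
23.2 Fz 3.71 0.17 z 0.2267
```

{"op": "apply_moves", "data": {"plan": [[[0, 0, -0.02, 0, 0, 0, 1], [0, 0, 0, 0, 0, 0, 1]]]}}

```text
clock: 23.37
eef_pos: [0.5169, 0.1641, 0.2258]
tcp_rot: [0.0, 0.077, 0.997, 0.0]
contact_force: [1.6, -0.4, 3.8]
gripper_width: 0.294
finger_force: 40.1
```

```bash
python3 f.py
```

```text
23.6667 Fz 4.43 0.36 z 0.22572
```

{"op": "apply_moves", "data": {"plan": [[[0, 0, -0.02, 0, 0, 0, 1], [0, 0, 0, 0, 0, 0, 1]]]}}

```text
clock: 23.83
eef_pos: [0.5169, 0.1641, 0.225]
tcp_rot: [0.0, 0.077, 0.997, -0.0]
contact_force: [1.6, -0.1, 4.4]
gripper_width: 0.288
finger_force: 40.2
```

```bash
python3 f.py
```

```text
24.1333 Fz 5.07 0.32 z 0.22496
```

{"op": "apply_moves", "data": {"plan": [[[0, 0, -0.02, 0, 0, 0, 1], [0, 0, 0, 0, 0, 0, 1]]]}}

```text
clock: 24.3
eef_pos: [0.517, 0.1641, 0.2243]
tcp_rot: [0.0, 0.077, 0.997, 0.0]
contact_force: [2.0, -0.8, 5.0]
gripper_width: 0.294
finger_force: 40.3
```

```bash
python3 f.py
```

```text
24.6 Fz 5.85 0.56 z 0.22429
```

{"op": "apply_moves", "data": {"plan": [[[0, 0, -0.02, 0, 0, 0, 1], [0, 0, 0, 0, 0, 0, 1]]]}}

```text
clock: 24.77
eef_pos: [0.517, 0.1641, 0.2236]
tcp_rot: [0.0, 0.077, 0.997, 0.0]
contact_force: [0.4, -0.7, 6.8]
gripper_width: 0.288
finger_force: 40.4
```

```bash
python3 f.py
```

```text
25.0667 Fz 6.98 0.31 z 0.22362
```

```bash
cat > pz.py <<'E'
from h import *
b=load("s7.npz");s0=load("scene0.npz");W0=cloud(b)
m=(abs(W0[...,2]-.094)<.006)&(np.hypot(W0[...,0]-.52,W0[...,1]-.0265)<.085)
A=np.median([cloud(cams.snapshot("scene"))[...,2] for _ in range(5)],0)
m=cv2.erode(m.astype(np.uint8),np.ones((3,3)))>0
print(m.sum(),"pan z now",np.nanmean(A[m]).round(5),"s7",np.nanmean(W0[...,2][m]).round(5),"diff med",np.nanmedian((A-W0[...,2])[m]).round(5),"mean",np.nanmean((A-W0[...,2])[m]).round(5),"empty",np.nanmean(cloud(s0)[...,2][m]).round(5))
n=(abs(W0[...,2])<.004)&(W0[...,0]>.2)&(W0[...,0]<.4);print("bench diff",np.nanmean((A-W0[...,2])[n]).round(5))
E
python3 pz.py; python3 f.py
```

```text
1323 pan z now 0.09109 s7 0.0949 diff med -0.00392 mean -0.00381 empty 0.10068
bench diff 0.001
25.6167 Fz 6.57 0.72 z 0.22361
```

{"op": "apply_moves", "data": {"plan": [[[0, 0, 0.025, 0, 0, 0, 1], [0, 0, 0.025, 0, 0, 0, 1], [0, 0, 0, 0, 0, 0, 1]]]}}

```text
clock: 25.87
eef_pos: [0.5169, 0.1641, 0.2251]
tcp_rot: [-0.0, 0.077, 0.997, -0.0]
contact_force: [2.1, -1.2, 2.5]
gripper_width: 0.289
finger_force: 40.1
```

```bash
sed -i 's/range(5)/range(3)/; s/np.nanmean((A-W0\[...,2\])\[n\])/np.nanmedian((A-W0[...,2])[n])/' pz.py; sed -i 's/range(6)/range(2)/' f.py; python3 pz.py;python3 f.py
```

```text
1323 pan z now 0.09241 s7 0.0949 diff med -0.00256 mean -0.00249 empty 0.10068
bench diff -0.0
26.1167 Fz 0.54 0.9 z 0.22508
```

{"op": "apply_moves", "data": {"plan": [[[0, 0, 0.02, 0, 0, 0, 1], [0, 0, 0.02, 0, 0, 0, 1], [0, 0, 0, 0, 0, 0, 1]]]}}

```text
clock: 26.37
eef_pos: [0.5169, 0.1641, 0.2267]
tcp_rot: [-0.0, 0.077, 0.997, -0.0]
contact_force: [3.8, 0.0, -0.5]
gripper_width: 0.292
finger_force: 39.8
```

```bash
python3 pz.py;python3 f.py
```

```text
1323 pan z now 0.09385 s7 0.0949 diff med -0.00116 mean -0.00106 empty 0.10068
bench diff 4e-05
26.6167 Fz -1.97 0.17 z 0.22674
```

{"op": "apply_moves", "data": {"plan": [[[0, 0, 0.025, 0, 0, 0, 1], [0, 0, 0.025, 0, 0, 0, 1], [0, 0, 0, 0, 0, 0, 1]]]}}

```text
clock: 26.87
eef_pos: [0.5169, 0.1641, 0.2287]
tcp_rot: [-0.0, 0.077, 0.997, -0.0]
contact_force: [3.5, 0.2, -3.1]
gripper_width: 0.292
finger_force: 39.7
```

```bash
python3 pz.py;python3 f.py
```

```text
1323 pan z now 0.09509 s7 0.0949 diff med 0.00037 mean 0.00021 empty 0.10068
bench diff -4e-05
27.1167 Fz -4.49 0.42 z 0.22874
```

{"op": "apply_moves", "data": {"plan": [[[0, 0, -0.02, 0, 0, 0, 1], [0, 0, -0.01, 0, 0, 0, 1], [0, 0, 0, 0, 0, 0, 1]]]}}

```text
clock: 27.37
eef_pos: [0.5169, 0.1641, 0.228]
tcp_rot: [0.0, 0.077, 0.997, -0.0]
contact_force: [3.9, -0.7, 2.5]
gripper_width: 0.293
finger_force: 39.9
```

```bash
python3 pz.py;python3 f.py
```

```text
1323 pan z now 0.09503 s7 0.0949 diff med 2e-05 mean 0.00012 empty 0.10068
bench diff 0.0
27.6167 Fz 2.48 0.21 z 0.22786
```

{"op": "apply_moves", "data": {"plan": [[[0, 0, -0.012, 0, 0, 0, 1], [0, 0, 0, 0, 0, 0, 1]]]}}

```text
clock: 27.78
eef_pos: [0.5169, 0.1641, 0.2272]
tcp_rot: [0.0, 0.077, 0.997, 0.0]
contact_force: [3.2, -0.6, 2.4]
gripper_width: 0.291
finger_force: 40.0
```

```bash
python3 pz.py;python3 f.py
```

```text
1323 pan z now 0.09432 s7 0.0949 diff med -0.0006 mean -0.00059 empty 0.10068
bench diff -1e-05
28.0333 Fz 2.89 0.25 z 0.22726
```

{"op": "apply_moves", "data": {"plan": [[[0, 0, 0.012, 0, 0, 0, 1], [0, 0, 0, 0, 0, 0, 1]]]}}

```text
clock: 28.2
eef_pos: [0.5169, 0.1641, 0.2273]
tcp_rot: [-0.0, 0.077, 0.997, -0.0]
contact_force: [4.3, -1.0, -0.8]
gripper_width: 0.29
finger_force: 39.8
```

```bash
python3 pz.py;python3 f.py
```

```text
1323 pan z now 0.09442 s7 0.0949 diff med -0.00058 mean -0.00049 empty 0.10068
bench diff -3e-05
28.45 Fz -3.27 0.07 z 0.22729
```

{"op": "apply_moves", "data": {"plan": [[[0, 0, 0.008, 0, 0, 0, 1], [0, 0, 0, 0, 0, 0, 1]]]}}

```text
clock: 28.62
eef_pos: [0.5168, 0.1641, 0.2277]
tcp_rot: [-0.0, 0.077, 0.997, -0.0]
contact_force: [6.0, 0.1, -3.2]
gripper_width: 0.29
finger_force: 39.7
```

```bash
python3 pz.py;python3 f.py
```

```text
1323 pan z now 0.09465 s7 0.0949 diff med -0.00028 mean -0.00026 empty 0.10068
bench diff -3e-05
28.8667 Fz -3.59 0.15 z 0.22769
```

{"op": "apply_moves", "data": {"plan": [[[0, 0, -0.006, 0, 0, 0, 1], [0, 0, 0, 0, 0, 0, 0.3], [0, 0, 0, 0, 0, 0, -0.2], [0, 0, 0, 0, 0, 0, -0.6], [0, 0, 0, 0, 0, 0, -1], [0, 0, 0, 0, 0, 0, -1], [0, 0, 0, 0, 0, 0, -1], [0, 0, 0.4, 0, 0, 0, -1], [0, 0, 0.8, 0, 0, 0, -1], [0, 0, 0.9, 0, 0, 0, -1]]]}}

```text
clock: 29.7
eef_pos: [0.5161, 0.164, 0.3116]
tcp_rot: [-0.002, 0.077, 0.997, -0.0]
contact_force: [0.7, -0.6, -0.0]
gripper_width: 1.003
finger_force: 0.0
```

{"op": "apply_moves", "data": {"plan": [[[0, 0, 0, 0, 0, 0, 0], [0, 0, 0, 0, 0, 0, 0], [0, 0, 0, 0, 0, 0, 0], [0, 0, 0, 0, 0, 0, 0]]]}}

```text
clock: 30.03
eef_pos: [0.5165, 0.164, 0.3104]
tcp_rot: [-0.001, 0.077, 0.997, -0.0]
contact_force: [0.6, 0.1, 0.3]
gripper_width: 0.503
finger_force: 0.0
```

```bash
python3 pz.py; python3 - <<'E'
from h import *
st();d=cams.snapshot("wrist");b=(.4,.8,.05,.4);print("knob");heads(d,.235,.27,b);s=cams.snapshot("scene");heads(s,.235,.26,(.48,.55,.13,.2),5);print("lock");heads(s,.208,.225,(.55,.61,.13,.18),5)
E
```

```text
1323 pan z now 0.09475 s7 0.0949 diff med -0.00019 mean -0.00015 empty 0.10068
bench diff 1e-05
30.18 [0.5167 0.1641 0.3108] [-0.001  0.077  0.997 -0.   ] F [ 1.  -0.3  0.8] w 0.502 ff 0.0
knob
[318.6 265.4] 1570 mean [0.5149 0.1641 0.2465] mid [0.5168 0.1636 0.2424]
[368.  178.9] 106 mean [0.5207 0.1614 0.2454] mid [0.5192 0.1641 0.2442]
lock
[382.5 204.9] 90 mean [0.5843 0.1534 0.2167] mid [0.5828 0.154  0.2157]
```

{"op": "apply_moves", "data": {"plan": [[[0.54, -0.075, 0, 0, 0, 0, 0], [0.54, -0.075, 0, 0, 0, 0, 0], [0.54, -0.075, 0, 0, 0, 0, 0], [0, 0, 0, 0, 0, 0, 0], [0, 0, 0, 0, 0, 0, 0], [0, 0, -0.5, 0, 0, 0.2, 0], [0, 0, -0.5, 0, 0, 0, 0], [0, 0, 0, 0, 0, 0, 0], [0, 0, 0, 0, 0, 0, 0]]]}}

```text
clock: 31.03
eef_pos: [0.5809, 0.1553, 0.2719]
tcp_rot: [-0.001, 0.065, 0.998, -0.0]
contact_force: [0.5, -0.3, 0.0]
gripper_width: 0.496
finger_force: 0.0
```

```bash
python3 - <<'E'
from h import *
st();d=cams.snapshot("wrist");b=(.54,.62,.1,.2);heads(d,.208,.225,b);save("w8.png",d["pixels"])
E
```

```text
31.03 [0.5809 0.1553 0.2719] [-0.001  0.065  0.998 -0.   ] F [ 0.5 -0.3  0. ] w 0.496 ff 0.0
[319.2 272.1] 1324 mean [0.5791 0.1556 0.2178] mid [0.5813 0.1553 0.2143]
```

View pics/w8.png

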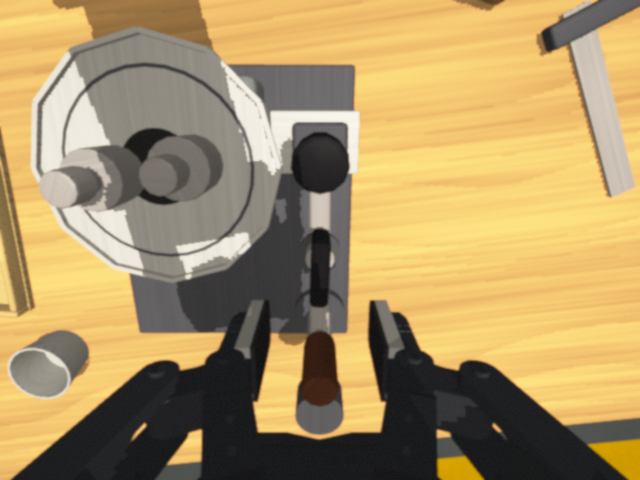

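The view shows the knob at (320,162) over the lug, and the lock bar at (319,268) centred between the jaws and lying along the arm.

{"op": "apply_moves", "data": {"plan": [[[0, 0, -0.4, 0, 0, 0, 0], [0, 0, -0.5, 0, 0, 0, 0], [0, 0, -0.5, 0, 0, 0, 0], [0, 0, -0.25, 0, 0, 0, 0], [0, 0, -0.1, 0, 0, 0, 0], [0, 0, 0, 0, 0, 0, 0], [0, 0, 0, 0, 0, 0, 1], [0, 0, 0, 0, 0, 0, 1], [0, 0, 0, 0, 0, 0, 1], [0, 0, 0, 0, 0, 0, 1]]], "squeeze": 60}}

```text
clock: 31.92
eef_pos: [0.5821, 0.1554, 0.2032]
tcp_rot: [0.001, 0.065, 0.998, 0.0]
contact_force: [-1.7, 1.5, 5.8]
gripper_width: 0.118
finger_force: 58.9
```

{"op": "apply_moves", "data": {"plan": [[[0, 0, 0, 0, 0, 0, 1], [0, 0, 0, 0, 0, 0, 1], [0, 0, 0, 0, 0, 0, 1], [0, 0, 0, 0, 0, 0, 1]]]}}

```text
clock: 32.25
eef_pos: [0.5821, 0.1554, 0.2032]
tcp_rot: [0.001, 0.065, 0.998, 0.0]
contact_force: [-0.2, 2.1, 5.9]
gripper_width: 0.116
finger_force: 58.9
```

{"op": "apply_moves", "data": {"plan": [[[0, 0, 0, 0, 0, -0.8, 1], [0, 0, 0, 0, 0, -0.8, 1], [0, 0, 0, 0, 0, -0.8, 1], [0, 0, 0, 0, 0, -0.8, 1], [0, 0, 0, 0, 0, -0.8, 1], [0, 0, 0, 0, 0, -0.8, 1], [0, 0, 0, 0, 0, -0.8, 1], [0, 0, 0, 0, 0, -0.8, 1], [0, 0, 0, 0, 0, -0.8, 1], [0, 0, 0, 0, 0, -0.8, 1]]]}}

```text
clock: 33.08
eef_pos: [0.5822, 0.1556, 0.2032]
tcp_rot: [0.001, 0.52, 0.854, 0.001]
contact_force: [-0.1, 3.1, 5.4]
gripper_width: 0.118
finger_force: 58.8
```

{"op": "apply_moves", "data": {"plan": [[[0, 0, 0, 0, 0, -0.8, 1], [0, 0, 0, 0, 0, -0.8, 1], [0, 0, 0, 0, 0, -0.8, 1], [0, 0, 0, 0, 0, -0.4, 1], [0, 0, 0, 0, 0, 0, 1], [0, 0, 0, 0, 0, 0, 1]]]}}

```text
clock: 33.58
eef_pos: [0.5822, 0.1556, 0.2032]
tcp_rot: [0.001, 0.654, 0.757, 0.001]
contact_force: [0.1, 1.4, 5.4]
gripper_width: 0.115
finger_force: 58.9
```

```bash
python3 - <<'E'
from h import *
s=st();print(s["wrist_torque"],s["joints"])
E
python3 pz.py
```

```text
33.58 [0.5822 0.1556 0.2032] [0.001 0.654 0.757 0.001] F [0.1 1.4 5.4] w 0.115 ff 58.9
[ 0.37635426 -0.02651255  0.03194975] [ 6.66248642e-02  5.10039143e-01  1.30477627e+00  7.04829599e-04
  1.32382341e+00 -7.92094065e-02]
1323 pan z now 0.09481 s7 0.0949 diff med -0.00013 mean -0.0001 empty 0.10068
bench diff 0.00019
```

{"op": "apply_moves", "data": {"plan": [[[0, 0, 0, 0, 0, -0.6, 1], [0, 0, 0, 0, 0, -0.4, 1], [0, 0, 0, 0, 0, 0, 1], [0, 0, 0, 0, 0, 0, 1]]]}}

```text
clock: 34.07
eef_pos: [0.5825, 0.157, 0.2033]
tcp_rot: [0.001, 0.697, 0.717, 0.003]
contact_force: [2.1, 9.6, 4.5]
gripper_width: 0.119
finger_force: 78.4
```

```bash
python3 - <<'E'
from h import *
s=st();print(s["wrist_torque"])
E
```

```text
34.07 [0.5825 0.157  0.2033] [0.001 0.697 0.717 0.003] F [2.1 9.6 4.5] w 0.119 ff 78.4
[ 1.51263798 -0.52492038  1.57118176]
```

{"op": "apply_moves", "data": {"plan": [[[0, 0, 0, 0, 0, 0.5, 1], [0, 0, 0, 0, 0, 0, 1], [0, 0, 0, 0, 0, 0, 0.3], [0, 0, 0, 0, 0, 0, 0.3], [0, 0, 0, 0, 0, 0, 0.3], [0, 0, 0, 0, 0, 0, 0.3], [0, 0, 0.4, 0, 0, 0, 0.3], [0, 0, 0.8, 0, 0, 0, 0.3], [0, 0, 0.9, 0, 0, 0, 0.3], [0, 0, 0.9, 0, 0, 0, 0.3]]]}}

```text
clock: 34.9
eef_pos: [0.5813, 0.1548, 0.323]
tcp_rot: [-0.0, 0.676, 0.737, -0.0]
contact_force: [1.2, -0.4, -1.1]
gripper_width: 0.349
finger_force: 0.0
```

{"op": "apply_moves", "data": {"plan": [[[0, 0, 0.5, 0, 0, 0.9, 0.3], [0, 0, 0, 0, 0, 0.9, 0.3], [0, 0, 0, 0, 0, 0.9, 0.3], [0.2, 0, 0, 0, 0, 0.9, 0.3], [0.2, 0, 0, 0, 0, 0.9, -1], [0.3, 0, 0, 0, 0, 0.9, -1], [0.3, 0, 0, 0, 0, 0.9, -1], [0.3, 0, 0, 0, 0, 0.9, -1], [0.3, -0.2, 0, 0, 0, 0.9, -1], [0, 0, 0, 0, 0, 0.9, -1]]]}}

```text
clock: 35.73
eef_pos: [0.6471, 0.1456, 0.3404]
tcp_rot: [-0.001, 0.199, 0.98, -0.0]
contact_force: [0.7, -0.5, -1.0]
gripper_width: 1.001
finger_force: 0.0
```

{"op": "apply_moves", "data": {"plan": [[[0, 0, 0, 0, 0, 0.8, -1], [0, 0, 0, 0, 0, 0, -1], [0, 0, 0, 0, 0, 0, -1]]]}}

```text
clock: 35.98
eef_pos: [0.6457, 0.1469, 0.3416]
tcp_rot: [-0.0, 0.156, 0.988, -0.0]
contact_force: [-0.4, -0.3, -0.2]
gripper_width: 1.001
finger_force: 0.0
```

```bash
python3 - <<'E'
from h import *
st();d=cams.snapshot("wrist");save("w9.png",d["pixels"]);b=(.4,.8,.05,.3)
print("handle");heads(d,.225,.245,b);print("lock");heads(d,.208,.225,b)
s=cams.snapshot("scene");print("knob");heads(s,.235,.26,(.48,.55,.13,.2),5)
E
python3 pz.py
```

```text
35.98 [0.6457 0.1469 0.3416] [-0.     0.156  0.988 -0.   ] F [-0.4 -0.3 -0.2] w 1.001 ff 0.0
handle
[289.6  55.6] 226 mean [0.5279 0.1667 0.236 ] mid [0.5257 0.166  0.2351]
[319.9 242.2] 766 mean [0.6445 0.1478 0.2338] mid [0.6456 0.1475 0.2309]
lock
[289.4  61.4] 62 mean [0.5285 0.1652 0.2212] mid [0.5269 0.1645 0.2209]
[303.9 147.8] 949 mean [0.5815 0.1567 0.2181] mid [0.5817 0.1564 0.2146]
[320.3 225.9] 168 mean [0.638  0.1503 0.217 ] mid [0.6413 0.1484 0.2166]
knob
[368.2 178.4] 90 mean [0.5204 0.1624 0.2461] mid [0.5173 0.1639 0.2438]
1323 pan z now 0.09476 s7 0.0949 diff med -0.00011 mean -0.00015 empty 0.10068
bench diff 0.00036
```

View pics/w9.png

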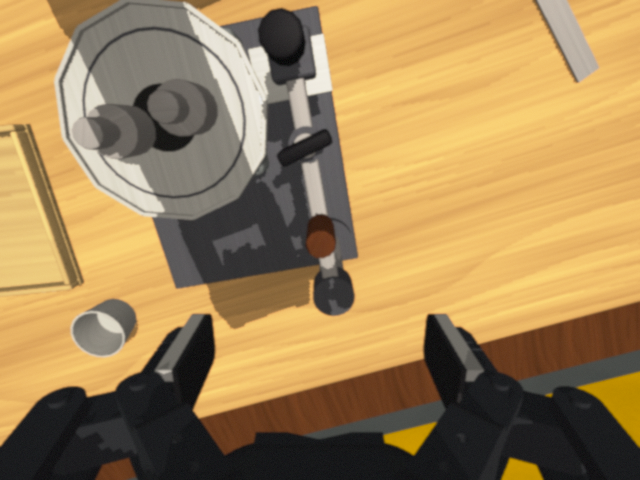

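The lock bar (304,148) now lies across the arm, turned fully. The arm is still over the lug and the handle is at (320,240). Next I grip the handle and swing it back out.

{"op": "apply_moves", "data": {"plan": [[[0, 0.015, -0.6, 0, 0, 0.8, -1], [0, 0, -0.8, 0, 0, 0, -1], [0, 0, -0.8, 0, 0, 0, -1], [0, 0, -0.7, 0, 0, 0, -1], [0, 0, -0.3, 0, 0, 0, -1], [0, 0, 0, 0, 0, 0, -1], [0, 0, 0, 0, 0, 0, 1], [0, 0, 0, 0, 0, 0, 1], [0, 0, 0, 0, 0, 0, 1], [0, 0, 0, 0, 0, 0, 1]]], "squeeze": 40}}

```text
clock: 37.07
eef_pos: [0.646, 0.1477, 0.215]
tcp_rot: [0.001, 0.107, 0.994, 0.0]
contact_force: [-1.1, -1.0, 0.9]
gripper_width: 0.453
finger_force: 0.0
```

{"op": "apply_moves", "data": {"plan": [[[0, 0, 0, 0, 0, 0, 1], [0, 0, 0, 0, 0, 0, 1], [0, 0, 0, 0, 0, 0, 1], [0, 0, 0, 0, 0, 0, 1]]]}}

```text
clock: 37.4
eef_pos: [0.6459, 0.1478, 0.2146]
tcp_rot: [0.001, 0.106, 0.994, 0.0]
contact_force: [0.0, 0.5, 6.0]
gripper_width: 0.249
finger_force: 39.2
```

{"op": "apply_moves", "data": {"plan": [[[0.027, 0.156, 0, 0, 0, -0.756, 1], [0.041, 0.153, 0, 0, 0, -0.756, 1], [0.055, 0.149, 0, 0, 0, -0.756, 1], [0.068, 0.143, 0, 0, 0, -0.756, 1], [0.081, 0.137, 0, 0, 0, -0.756, 1], [0.093, 0.129, 0, 0, 0, -0.756, 1], [0.104, 0.12, 0, 0, 0, -0.756, 1], [0.115, 0.11, 0, 0, 0, -0.756, 1], [0.124, 0.099, 0, 0, 0, -0.756, 1], [0.133, 0.087, 0, 0, 0, -0.756, 1]]]}}

```text
clock: 38.23
eef_pos: [0.68, 0.199, 0.2146]
tcp_rot: [0.001, 0.533, 0.846, 0.0]
contact_force: [2.9, -1.9, 5.1]
gripper_width: 0.245
finger_force: 39.6
```

{"op": "apply_moves", "data": {"plan": [[[0, 0, 0, 0, 0, 0, 1], [0, 0, 0, 0, 0, 0, 1], [0, 0, 0, 0, 0, 0, 0], [0, 0, 0, 0, 0, 0, -1], [0, 0, 0, 0, 0, 0, -1], [0, 0, 0, 0, 0, 0, -1], [0, 0, 0, 0, 0, 0, -1], [0, 0, 0.4, 0, 0, 0, -1], [0, 0, 0.9, 0, 0, 0, -1], [0, 0, 0.9, 0, 0, 0, -1]]]}}

```text
clock: 39.07
eef_pos: [0.6787, 0.1989, 0.3017]
tcp_rot: [-0.001, 0.531, 0.847, -0.001]
contact_force: [-0.6, 0.2, 0.1]
gripper_width: 0.999
finger_force: 0.0
```

```bash
python3 - <<'E'
from h import *
st();s=cams.snapshot("scene");b=(.5,.8,.1,.4)
print("knob");heads(s,.237,.26,b,5);print("handle");heads(s,.225,.236,b,5)
t=cams.snapshot("top");print("weights");heads(t,.155,.18,(.4,.65,-.1,.1),10)
E
python3 pz.py
```

```text
39.07 [0.6787 0.1989 0.3017] [-0.001  0.531  0.847 -0.001] F [-0.6  0.2  0.1] w 0.999 ff 0.0
knob
handle
[426.1 218.2] 55 mean [0.6826 0.1958 0.2322] mid [0.682  0.1978 0.2308]
weights
[285.  245.7] 74 mean [0.5192 0.0575 0.1696] mid [0.52   0.0576 0.1689]
[309.5 245.7] 75 mean [ 0.5185 -0.0091  0.1702] mid [ 0.5193 -0.009   0.167 ]
1323 pan z now 0.09513 s7 0.0949 diff med 0.0002 mean 0.00022 empty 0.10068
bench diff 0.00058
```

{"op": "apply_moves", "data": {"plan": [[[-0.5, -0.65, 0, 0, 0, -0.9, -1], [-0.5, -0.65, 0, 0, 0, -0.9, -1], [-0.5, -0.65, 0, 0, 0, -0.9, -1], [-0.5, -0.65, 0, 0, 0, -0.9, -1], [-0.5, -0.65, 0, 0, 0, 0, -1], [-0.5, -0.65, 0, 0, 0, 0, -1], [-0.5, -0.65, -0.4, 0, 0, 0, -1], [-0.47, -0.63, -0.6, 0, 0, 0, -1], [0, 0, -0.6, 0, 0, 0, -1], [0, 0, 0, 0, 0, 0, -1]]]}}

```text
clock: 40.15
eef_pos: [0.5176, -0.0087, 0.2329]
tcp_rot: [-0.004, 0.701, 0.713, -0.002]
contact_force: [-0.1, -0.3, -0.8]
gripper_width: 0.997
finger_force: 0.0
```

{"op": "apply_moves", "data": {"plan": [[[0, 0, 0, 0, 0, 0, -1], [0, 0, 0, 0, 0, 0, -1]]]}}

```text
clock: 40.32
eef_pos: [0.5211, -0.0077, 0.2385]
tcp_rot: [0.0, 0.7, 0.714, 0.0]
contact_force: [-0.3, 0.2, 0.8]
gripper_width: 1.002
finger_force: 0.0
```

```bash
python3 - <<'E'
from h import *
st();d=cams.snapshot("wrist");heads(d,.16,.19,(.4,.65,-.1,.13))
E
```

```text
40.32 [ 0.5211 -0.0077  0.2385] [0.    0.7   0.714 0.   ] F [-0.3  0.2  0.8] w 1.002 ff 0.0
[320.5 149.7] 1754 mean [0.5201 0.0587 0.1699] mid [0.5199 0.0584 0.1677]
[317.6 262. ] 1450 mean [ 0.5197 -0.0065  0.1693] mid [ 0.5195 -0.0079  0.166 ]
```

{"op": "apply_moves", "data": {"plan": [[[-0.03, 0, -0.4, 0, 0, 0, -1], [0, 0, -0.7, 0, 0, 0, -1], [0, 0, -0.6, 0, 0, 0, -1], [0, 0, -0.35, 0, 0, 0, -1], [0, 0, -0.14, 0, 0, 0, -1], [0, 0, 0, 0, 0, 0, -1], [0, 0, 0, 0, 0, 0, 1], [0, 0, 0, 0, 0, 0, 1], [0, 0, 0, 0, 0, 0, 1], [0, 0, 0, 0, 0, 0, 1]]], "squeeze": 60}}

```text
clock: 41.2
eef_pos: [0.5197, -0.0082, 0.151]
tcp_rot: [0.001, 0.701, 0.714, 0.0]
contact_force: [0.3, 0.4, 0.2]
gripper_width: 0.455
finger_force: 0.0
```

{"op": "apply_moves", "data": {"plan": [[[0, 0, 0, 0, 0, 0, 1], [0, 0, 0, 0, 0, 0, 1], [0, 0, 0, 0, 0, 0, 1], [0, 0, 0, 0, 0, 0, 1], [0, 0, 0, 0, 0, 0, 1]]]}}

```text
clock: 41.62
eef_pos: [0.5196, -0.0083, 0.1504]
tcp_rot: [0.0, 0.701, 0.714, 0.0]
contact_force: [1.7, -0.5, 1.6]
gripper_width: 0.285
finger_force: 58.9
```

```bash
python3 - <<'E'
from h import *
st();d=cams.snapshot("wrist");heads(d,.16,.19,(.4,.65,-.1,.13))
E
```

```text
41.62 [ 0.5196 -0.0083  0.1504] [0.    0.701 0.714 0.   ] F [ 1.7 -0.5  1.6] w 0.285 ff 58.9
[326.7 169.4] 5062 mean [0.5202 0.0591 0.1691] mid [0.5201 0.0583 0.1659]
[318.6 349. ] 8602 mean [ 0.5188 -0.0029  0.1738] mid [ 0.5188 -0.007   0.175 ]
[196.5 358.7] 103 mean [0.4808 0.003  0.1886] mid [0.4805 0.003  0.1882]
[441.2 358.7] 107 mean [0.5566 0.0044 0.1887] mid [0.5572 0.0045 0.1884]
```

{"op": "apply_moves", "data": {"plan": [[[0, 0, 0.3, 0, 0, 0, 1], [0, 0, 0.6, 0, 0, 0, 1], [0, 0, 0.6, 0, 0, 0, 1], [0.04, -0.3, 0.1, 0, 0, 0, 1], [0.1, -0.7, 0, 0, 0, 0, 1], [0.16, -0.9, 0, 0, 0, 0, 1], [0.16, -0.9, 0, 0, 0, 0, 1], [0.16, -0.9, 0, 0, 0, 0, 1], [0.16, -0.9, 0, 0, 0, 0, 1], [0.16, -0.9, 0, 0, 0, 0, 1]]]}}

```text
clock: 42.5
eef_pos: [0.5561, -0.2304, 0.2122]
tcp_rot: [-0.002, 0.701, 0.713, -0.0]
contact_force: [1.1, -0.6, -3.4]
gripper_width: 0.286
finger_force: 59.6
```

{"op": "apply_moves", "data": {"plan": [[[0.16, -0.9, 0, 0, 0, 0, 1], [0.16, -0.9, 0, 0, 0, 0, 1], [0.16, -0.85, 0, 0, 0, 0, 1], [0.12, -0.47, 0, 0, 0, 0, 1], [0, 0, 0, 0, 0, 0, 1], [0, 0, 0, 0, 0, 0, 1], [0, 0, 0, 0, 0, 0, 1]]]}}

```text
clock: 43.08
eef_pos: [0.5804, -0.3527, 0.2126]
tcp_rot: [-0.001, 0.701, 0.714, -0.0]
contact_force: [-0.4, -0.3, -4.9]
gripper_width: 0.285
finger_force: 59.9
```

```bash
python3 - <<'E'
from h import *
st();t=cams.snapshot("top");heads(t,.155,.19,(.4,.65,-.1,.1),10)
d=cams.snapshot("wrist");save("w10.png",d["pixels"])
E
```

```text
43.08 [ 0.5804 -0.3527  0.2126] [-0.001  0.701  0.714 -0.   ] F [-0.4 -0.3 -4.9] w 0.285 ff 59.9
[285.  245.7] 76 mean [0.5188 0.0573 0.1727] mid [0.5194 0.0574 0.168 ]
```

View pics/w10.png

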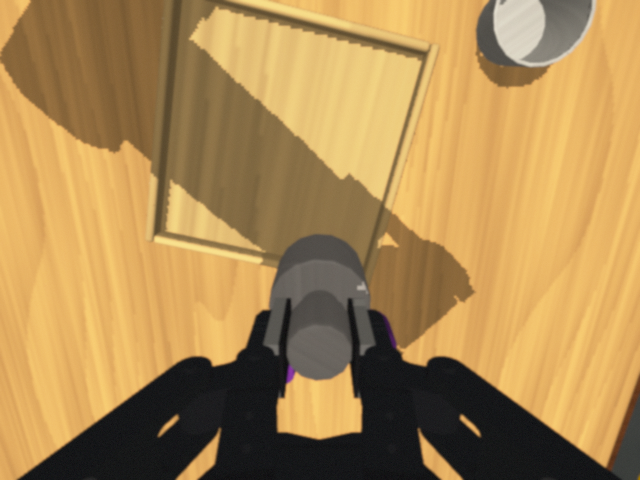

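The weight is held upright over the tray. I'll shift it a little inward and lower it.

{"op": "apply_moves", "data": {"plan": [[[-0.4, 0.35, -0.4, 0, 0, 0, 1], [0, 0, -0.8, 0, 0, 0, 1], [0, 0, -0.8, 0, 0, 0, 1], [0, 0, -0.8, 0, 0, 0, 1], [0, 0, -0.5, 0, 0, 0, 1], [0, 0, -0.2, 0, 0, 0, 1], [0, 0, -0.1, 0, 0, 0, 1], [0, 0, -0.04, 0, 0, 0, 1], [0, 0, 0, 0, 0, 0, 1], [0, 0, 0, 0, 0, 0, 1]]]}}

```text
clock: 44.02
eef_pos: [0.5655, -0.3394, 0.0702]
tcp_rot: [0.001, 0.701, 0.714, 0.0]
contact_force: [0.1, 0.1, -3.6]
gripper_width: 0.284
finger_force: 60.3
```

{"op": "apply_moves", "data": {"plan": [[[0, 0, -0.06, 0, 0, 0, 1], [0, 0, -0.04, 0, 0, 0, 1], [0, 0, 0, 0, 0, 0, 1], [0, 0, 0, 0, 0, 0, 1]]]}}

```text
clock: 44.35
eef_pos: [0.5651, -0.3391, 0.0648]
tcp_rot: [0.0, 0.701, 0.714, 0.0]
contact_force: [-0.0, -0.1, -3.7]
gripper_width: 0.282
finger_force: 60.8
```

{"op": "apply_moves", "data": {"plan": [[[0, 0, -0.03, 0, 0, 0, 1], [0, 0, 0, 0, 0, 0, 1], [0, 0, 0, 0, 0, 0, 1]]]}}

```text
clock: 44.6
eef_pos: [0.5653, -0.3393, 0.0647]
tcp_rot: [0.001, 0.701, 0.714, 0.0]
contact_force: [-1.5, 0.8, 6.0]
gripper_width: 0.282
finger_force: 61.4
```

Touching the floor. I'll release it and fetch the other one at (.520, .0585).

{"op": "apply_moves", "data": {"plan": [[[0, 0, 0, 0, 0, 0, 0], [0, 0, 0, 0, 0, 0, -1], [0, 0, 0, 0, 0, 0, -1], [0, 0, 0, 0, 0, 0, -1], [0, 0, 0, 0, 0, 0, -1], [0, 0, 0, 0, 0, 0, -1], [0, 0, 0.4, 0, 0, 0, -1], [0, 0, 0.9, 0, 0, 0, -1], [0, 0, 0.9, 0, 0, 0, -1], [0, 0, 0.9, 0, 0, 0, -1]]]}}

```text
clock: 45.43
eef_pos: [0.5647, -0.3388, 0.1888]
tcp_rot: [-0.0, 0.701, 0.714, -0.0]
contact_force: [-0.4, 0.3, -0.2]
gripper_width: 1.0
finger_force: 0.0
```

{"op": "apply_moves", "data": {"plan": [[[0, 0.2, 0.8, 0, 0, 0, -1], [-0.1, 0.9, 0.4, 0, 0, 0, -1], [-0.1, 0.9, 0, 0, 0, 0, -1], [-0.1, 0.9, 0, 0, 0, 0, -1], [-0.1, 0.9, 0, 0, 0, 0, -1], [-0.1, 0.9, 0, 0, 0, 0, -1], [-0.1, 0.9, 0, 0, 0, 0, -1], [-0.1, 0.9, 0, 0, 0, 0, -1], [-0.1, 0.9, 0, 0, 0, 0, -1], [-0.1, 0.9, 0, 0, 0, 0, -1]]]}}

```text
clock: 46.27
eef_pos: [0.5284, -0.0053, 0.2355]
tcp_rot: [0.0, 0.701, 0.713, 0.0]
contact_force: [0.0, 0.1, -0.0]
gripper_width: 0.999
finger_force: 0.0
```

{"op": "apply_moves", "data": {"plan": [[[-0.1, 0.9, 0, 0, 0, 0, -1], [-0.1, 0.7, 0, 0, 0, 0, -1], [0, 0, 0, 0, 0, 0, -1], [0, 0, 0, 0, 0, 0, -1]]]}}

```text
clock: 46.6
eef_pos: [0.5207, 0.0581, 0.2355]
tcp_rot: [0.0, 0.7, 0.714, 0.0]
contact_force: [0.6, -1.1, 0.1]
gripper_width: 1.0
finger_force: 0.0
```

```bash
python3 - <<'E'
from h import *
st();d=cams.snapshot("wrist");heads(d,.16,.19,(.4,.65,-.1,.13));t=cams.snapshot("top");heads(t,.075,.09,(.45,.7,-.45,-.15),10)
E
```

```text
46.6 [0.5207 0.0581 0.2355] [0.    0.7   0.714 0.   ] F [ 0.6 -1.1  0.1] w 1.0 ff 0.0
[318.9 263.3] 1587 mean [0.52   0.0607 0.1716] mid [0.5199 0.0589 0.1674]
[423.5 233.4] 63 mean [ 0.5639 -0.3389  0.084 ] mid [ 0.5648 -0.3397  0.0832]
```

{"op": "apply_moves", "data": {"plan": [[[-0.01, 0.02, -0.4, 0, 0, 0, -1], [0, 0, -0.7, 0, 0, 0, -1], [0, 0, -0.6, 0, 0, 0, -1], [0, 0, -0.25, 0, 0, 0, -1], [0, 0, -0.1, 0, 0, 0, -1], [0, 0, 0, 0, 0, 0, -1], [0, 0, 0, 0, 0, 0, 1], [0, 0, 0, 0, 0, 0, 1], [0, 0, 0, 0, 0, 0, 1], [0, 0, 0, 0, 0, 0, 1]]]}}

```text
clock: 47.53
eef_pos: [0.5208, 0.0578, 0.1541]
tcp_rot: [0.001, 0.701, 0.714, 0.0]
contact_force: [0.6, 0.5, 0.2]
gripper_width: 0.455
finger_force: 0.0
```

{"op": "apply_moves", "data": {"plan": [[[0, 0, 0, 0, 0, 0, 1], [0, 0, 0, 0, 0, 0, 1], [0, 0, 0, 0, 0, 0, 1], [0, 0, 0, 0, 0, 0, 1], [0, 0, 0, 0, 0, 0, 1]]]}}

```text
clock: 47.95
eef_pos: [0.5208, 0.0578, 0.1535]
tcp_rot: [0.0, 0.701, 0.714, 0.0]
contact_force: [1.4, 0.4, 0.5]
gripper_width: 0.284
finger_force: 58.8
```

{"op": "apply_moves", "data": {"plan": [[[0, 0, 0.3, 0, 0, 0, 1], [0, 0, 0.6, 0, 0, 0, 1], [0, 0, 0.6, 0, 0, 0, 1], [0.05, -0.5, 0.1, 0, 0, 0, 1], [0.1, -0.9, 0, 0, 0, 0, 1], [0.12, -0.9, 0, 0, 0, 0, 1], [0.12, -0.9, 0, 0, 0, 0, 1], [0.12, -0.9, 0, 0, 0, 0, 1], [0.12, -0.9, 0, 0, 0, 0, 1], [0.12, -0.9, 0, 0, 0, 0, 1]]]}}

```text
clock: 48.78
eef_pos: [0.5499, -0.1797, 0.2163]
tcp_rot: [-0.001, 0.701, 0.714, -0.0]
contact_force: [1.8, 0.0, -4.2]
gripper_width: 0.283
finger_force: 59.6
```

{"op": "apply_moves", "data": {"plan": [[[0.1, -0.7, 0, 0, 0, 0, 1], [0.1, -0.7, 0, 0, 0, 0, 1], [0.04, -0.2, 0, 0, 0, 0, 1], [0, 0, 0, 0, 0, 0, 1], [0, 0, 0, 0, 0, 0, 1], [0, 0, 0, 0, 0, 0, 1]]]}}

```text
clock: 49.28
eef_pos: [0.5599, -0.2408, 0.2169]
tcp_rot: [-0.001, 0.7, 0.714, 0.0]
contact_force: [-0.2, 0.0, -5.7]
gripper_width: 0.282
finger_force: 59.7
```

{"op": "apply_moves", "data": {"plan": [[[0, 0, -0.4, 0, 0, 0, 1], [0, 0, -0.8, 0, 0, 0, 1], [0, 0, -0.8, 0, 0, 0, 1], [0, 0, -0.8, 0, 0, 0, 1], [0, 0, -0.5, 0, 0, 0, 1], [0, 0, -0.25, 0, 0, 0, 1], [0, 0, -0.12, 0, 0, 0, 1], [0, 0, -0.06, 0, 0, 0, 1], [0, 0, 0, 0, 0, 0, 1], [0, 0, 0, 0, 0, 0, 1]]]}}

```text
clock: 50.12
eef_pos: [0.5608, -0.2424, 0.0696]
tcp_rot: [0.001, 0.701, 0.714, 0.0]
contact_force: [-1.2, 0.3, -5.0]
gripper_width: 0.28
finger_force: 59.7
```

{"op": "apply_moves", "data": {"plan": [[[0, 0, -0.03, 0, 0, 0, 1], [0, 0, 0, 0, 0, 0, 1], [0, 0, 0, 0, 0, 0, 1]]]}}

```text
clock: 50.37
eef_pos: [0.5602, -0.2423, 0.0674]
tcp_rot: [0.0, 0.701, 0.714, 0.0]
contact_force: [-0.0, -0.2, -4.9]
gripper_width: 0.285
finger_force: 59.7
```

{"op": "apply_moves", "data": {"plan": [[[0, 0, -0.04, 0, 0, 0, 1], [0, 0, -0.03, 0, 0, 0, 1], [0, 0, 0, 0, 0, 0, 1], [0, 0, 0, 0, 0, 0, 1]]]}}

```text
clock: 50.7
eef_pos: [0.5604, -0.2423, 0.065]
tcp_rot: [0.001, 0.701, 0.714, 0.0]
contact_force: [-1.5, 2.4, 5.2]
gripper_width: 0.287
finger_force: 60.7
```

{"op": "apply_moves", "data": {"plan": [[[0, 0, 0, 0, 0, 0, 0], [0, 0, 0, 0, 0, 0, -1], [0, 0, 0, 0, 0, 0, -1], [0, 0, 0, 0, 0, 0, -1], [0, 0, 0, 0, 0, 0, -1], [0, 0, 0, 0, 0, 0, -1], [0, 0, 0.4, 0, 0, 0, -1], [0, 0, 0.9, 0, 0, 0, -1], [0, 0, 0.9, 0, 0, 0, -1], [0, 0, 0.9, 0, 0, 0, -1]]]}}

```text
clock: 51.53
eef_pos: [0.5599, -0.242, 0.1896]
tcp_rot: [-0.0, 0.701, 0.714, -0.0]
contact_force: [0.5, -1.2, 0.2]
gripper_width: 1.003
finger_force: 0.0
```

{"op": "apply_moves", "data": {"plan": [[[-0.6, 0.2, 0.6, 0, 0, 0, -1], [-0.8, 0.3, 0, 0, 0, 0, -1], [-0.8, 0.3, 0, 0, 0, 0, -1], [-0.8, 0.3, 0, 0, 0, 0, -1], [-0.8, 0.3, 0, 0, 0, 0, -1], [0, 0, 0, 0, 0, 0, -1], [0, 0, 0, 0, 0, 0, -1]]]}}

```text
clock: 52.12
eef_pos: [0.4074, -0.1859, 0.2127]
tcp_rot: [0.001, 0.701, 0.713, 0.0]
contact_force: [0.2, -0.2, 0.6]
gripper_width: 0.998
finger_force: 0.0
```

```bash
python3 - <<'E'
from h import *
st();t=cams.snapshot("top");heads(t,.075,.09,(.45,.7,-.45,-.15),10)
s=cams.snapshot("scene");b=(.5,.8,.1,.4);print("knob");heads(s,.237,.26,b,5);print("handle");heads(s,.225,.236,b,5)
save("end.png",s["pixels"])
E
```

```text
52.12 [ 0.4074 -0.1859  0.2127] [0.001 0.701 0.713 0.   ] F [ 0.2 -0.2  0.6] w 0.998 ff 0.0
[423.5 233.4] 66 mean [ 0.5639 -0.3388  0.0837] mid [ 0.5644 -0.34    0.0826]
[390.  235.2] 62 mean [ 0.5593 -0.2416  0.0841] mid [ 0.5602 -0.2415  0.0834]
knob
[441.9 173.4] 98 mean [0.6169 0.3078 0.2463] mid [0.6164 0.3096 0.2451]
handle
[440.1 179.7] 36 mean [0.6202 0.3023 0.2305] mid [0.6159 0.3057 0.2304]
[426.4 217.9] 58 mean [0.6826 0.1965 0.2327] mid [0.681  0.1964 0.2309]
```

View pics/end.png

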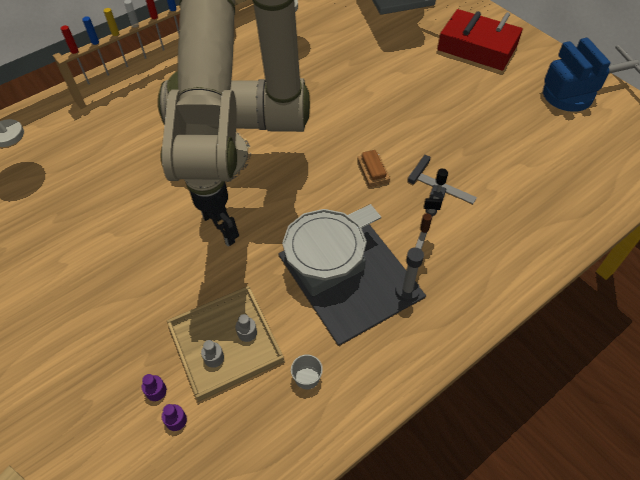

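Both weights stand upright in the tray at (212,352) and (246,327). The pan is empty, the gauge arm is swung out with its knob still lowered at (442,173) (height unchanged at .246), and the bystanders are in place.

```bash
python3 -c "
from workcell import bot
print(bot.hand_in())"
```

```text
the job is handed in; nothing more can be done
None
```

Job handed in at about 52 s: both weights went on the pan, the probe was lowered until it pressed the lug by about 0.3 mm and locked there, the arm was swung about 0.9 rad clear, and both weights are back upright in the tray.

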